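# Bring out the small cheeses and ready the board for stacking

## Robot

A 6-joint arm with a two-finger parallel gripper is mounted at the origin on the work surface. World frame = base frame: x ahead of the robot, y to its left, z up, the work surface at z = 0. Lengths are in m, angles in rad, forces in N, time in s.
With the tool pointing down it reaches from about 0.35 to 0.95 m from the base axis. Payload 17.4 kg.
Tool frame: the origin (TCP) lies at the very end of the fingers, on their centre line; the grasp point (between the pads) lies 19 mm behind it (grip_depth is the distance from the TCP to the grasp point, in m); z points along the fingers, y is the direction in which the jaws open and shut (so a half turn about z gives the same grasp; the last joint's range is limited). The gripper opens to 93 mm and grips with 3 to 60 N. Pads are 15 mm wide; open, the fingers measure 128 mm over their backs; the gripper's body (75 mm by 188 mm) begins 65 mm behind the grasp point.
Start: joints at [1.161, 0.116, 1.442, -0, 1.584, -0.038], TCP at [0.245, 0.629, 0.219] pointing down, gripper open.
Joint ranges: [-2.83, 2.83], [-0.83, 2.19], [0.07, 2.5], [-1.14, 4.28], [0.01, 3], [-2.97, 2.97]. Speed limits (rad/s): [1.89, 1.89, 2.22, 3.14, 3.14, 3.14].

## Interface

Orientations are given as a unit quaternion [x, y, z, w].
In Python, from workcell import * gives the robot as it stands.
- The arm moves only by the tool drive_tool, never from a script. Its argument "increments" is a list of rows, each a list of 5 numbers: the gripper's target within -1 to 1 (shut at 1, half-way at 0, fully open at -1), then the shift along the tool's x, y, z in cm, then the turn about the tool's z in rad. A call has 1 to 20 rows; each row is the pose to reach, as a shift and turn from the pose commanded when the call began, along the tool's axes at that moment; what a row does not reach only later rows make up. A row lasts 1/10 s, in which the tool goes at most 50 mm and 8.59 degrees, less where a joint would pass 70% of its speed; a pose out of reach is approached as far as the arm can. A call with a gripper value outside its range is refused whole. The fingers move at their own pace and stop on an object; "newtons" is the grip in N (left out, the last holds). Time passes only in rows, so rows that repeat a pose let the fingers close. It gives the time, the measured TCP pose, the force and the opening at its end, in the units of the state.
- state(): the state, without advancing time (a new reading comes with each control period).
- get_image(name): name is "side" or "top"; returns the picture (400x640x3 uint8, red, green, blue); there is no depth.
- calibration(name): a dict with "fx", "fy", "cx", "cy" (pixels), "D" ([k1, k2, p1, p2, k3] as OpenCV has them; the pictures are not rectified), "rvec" (rotation vector, rad) and "tvec" (3), from world to camera coordinates, as OpenCV has them. Camera axes: x right, y down, z forward; pixel columns grow to the right and rows downward; lengths in m; the calibration is good to about 2 mm. A picture is of the moment at which its call begins. calibration takes no time and is no camera call.
- close_job(): hands the job in, once; it reports no verdict.
The state is a dict: "time_s": time; "joint_positions": joint angles; "dq": joint speeds; "effort": joint torques, N m; "position": TCP position; "eef_rot": TCP orientation; "wrist_force": force on the tool from outside, world axes, zero at the start; "torque": the same for the moment, N m; "gripper_width": finger opening in m.
Only numpy, scipy, OpenCV 4.12 (cv2) and the standard library are available. Lean on these libraries where they do the work, as an engineer would, in place of code of your own. Each camera call takes 0.05 s, during which the arm holds its last target.

## Task

Raise the flap of the ripening box, take out all the small cheeses and stand them flat on the wooden board, between its two posts, wholly on the wood and with a visible gap to each other and to the sleeves. Slide one blue spacer sleeve fully down over each of the two posts, so that the next board can be stacked on top, and finish with the emptied box's flap shut. Leave the big cheese wheel, the jar and the brush where they are.

Things in the scene. Friction and masses are not known exactly. Their poses are not given: they have to be found in the camera images.
- ripening_box: White open-topped box, fixed to the table; it stands on either side of the robot's centre line. Outside 180 mm (its x) by 210 mm (its y) by 60 mm tall, walls and floor 10 mm thick, so the inside is 160 x 190 mm, its floor 10 mm above the table. Origin: centre of its underside; its front, with the flap's bar, faces its own -x (towards the robot).
- flap (a joint): Clear, wood-rimmed flap that covers the whole top of the box, 180 mm (x) by 210 mm, about 12 mm thick, 0.3 kg; the angle in rad: 0 shut, growing as the front edge rises, 1.9 fully back against its stop. It falls shut by its own weight from anywhere short of upright (1.57), and leans open by itself on the stop once swung past upright.
- flap_bar (a point): Middle of the flap's handle: a round steel bar 10 mm thick and 110 mm long, parallel to the box's y, held 45 mm beyond the flap's front edge by an arm at each end. When shut it is 66 mm above the table and 45 mm in front of the box's front face. The point turns with the flap.
- flap_hinge (a point): Middle of the flap's hinge line, on the far upper edge of the box, 60 mm above the table; the hinge axis is the box's y. The bar's centre line is 225 mm from it (and 6 mm above the line's plane when shut).
- board: Wooden stacking board, fixed to the table on the other side from the box, 260 mm (its x) by 170 mm (its y) by 20 mm thick. Origin: centre of its underside; top at 20 mm above the table. Two posts stand on it, at x = -100 mm and x = +100 mm, y = 0.
- post_near (a point): Foot of the near steel post, on the board's top at its x = -100 mm. The post is 16 mm in diameter and rises 60 mm above the board, tapering to 8 mm over its last 8 mm.
- post_far (a point): Foot of the far steel post, at the board's x = +100 mm, same size.
- cheese1_mid (a point): Small round cheese, a plain upright cylinder 46 mm in diameter and 38 mm tall, pale yellow, 65 g; this point is its centre, half-way up (z axis up its own axis). Starts standing on the floor of the ripening box. There are two to four cheeses; absent ones have no reading.
- cheese2_mid (a point): Small round cheese, a plain upright cylinder 46 mm in diameter and 38 mm tall, pale yellow, 65 g; this point is its centre, half-way up (z axis up its own axis). Starts standing on the floor of the ripening box. There are two to four cheeses; absent ones have no reading.
- cheese3_mid (a point): Small round cheese, a plain upright cylinder 46 mm in diameter and 38 mm tall, pale yellow, 65 g; this point is its centre, half-way up (z axis up its own axis). Starts standing on the floor of the ripening box. There are two to four cheeses; absent ones have no reading.
- cheese4_mid (a point): Small round cheese, a plain upright cylinder 46 mm in diameter and 38 mm tall, pale yellow, 65 g; this point is its centre, half-way up (z axis up its own axis). Starts standing on the floor of the ripening box. There are two to four cheeses; absent ones have no reading.
- wheel: Large old cheese wheel, 120 mm in diameter, 65 mm tall, standing on the table beyond the work; origin: centre of its underside. Not to be moved.
- brine_jar: Amber glass jar, 60 mm in diameter, 80 mm tall; origin: centre of its underside. Not to be moved.
- rind_brush: Brush lying on the table, about 200 mm long; origin under its middle. Not to be moved.
- sleeve1_mid (a point): Blue plastic spacer sleeve, a ring 44 mm outside diameter, 21 mm bore, 45 mm tall, 60 g; this point is its centre, half-way up (z axis along the bore). Starts standing upright on the table between box and board.
- sleeve2_mid (a point): Blue plastic spacer sleeve, a ring 44 mm outside diameter, 21 mm bore, 45 mm tall, 60 g; this point is its centre, half-way up (z axis along the bore). Starts standing upright on the table between box and board.
Mind the look-alikes: they are no part of the job. What is shaped like the part that bears sleeve2_mid but orange or turquoise is not meant. Leave any turquoise look-alike of the part that bears sleeve1_mid alone.

How it is judged:
On the way, in this order (a step that is already met when the one before it is completed fails the run):
1. the flap is raised (value of joint flap above 0.8 rad), for 0.2 s.
2. every cheese present stands on the board (x of cheese1_mid in the frame of board between -0.078 and 0.078 m and y of cheese1_mid in the frame of board between -0.066 and 0.066 m and z of cheese1_mid in the frame of board between 0.035 and 0.043 m and angle between each of cheese1_mid, cheese2_mid, cheese3_mid, cheese4_mid's own z axis and vertical below 0.1 rad and linear speed of each of cheese1, cheese2, cheese3, cheese4 below 0.02 m/s and x of cheese2_mid in the frame of board between -0.078 and 0.078 m and y of cheese2_mid in the frame of board between -0.066 and 0.066 m and z of cheese2_mid in the frame of board between 0.035 and 0.043 m and x of cheese3_mid in the frame of board between -0.078 and 0.078 m and y of cheese3_mid in the frame of board between -0.066 and 0.066 m and z of cheese3_mid in the frame of board between 0.035 and 0.043 m and x of cheese4_mid in the frame of board between -0.078 and 0.078 m and y of cheese4_mid in the frame of board between -0.066 and 0.066 m and z of cheese4_mid in the frame of board between 0.035 and 0.043 m), for 0.2 s.
At the end, for the whole second after the job is handed in: Every cheese stands upright (0.1 rad), at rest on the board, centre within 66 mm across and 78 mm lengthwise of its middle, 2 mm or more apart and clear of the sleeves; a sleeve on each post, within 5 mm of its axis and 3 mm of the board; flap shut (below 0.06 rad) (all of step 2 and horizontal distance between cheese1_mid and cheese2_mid above 0.048 m and horizontal distance between each of cheese1_mid, cheese2_mid and cheese3_mid above 0.048 m and horizontal distance between each of cheese1_mid, cheese2_mid, cheese3_mid and cheese4_mid above 0.048 m and horizontal distance between each of cheese1_mid, cheese2_mid, cheese3_mid, cheese4_mid and sleeve1_mid above 0.0465 m and horizontal distance between each of cheese1_mid, cheese2_mid, cheese3_mid, cheese4_mid and sleeve2_mid above 0.0465 m and ((horizontal distance between sleeve1_mid and post_near below 0.005 m and z of sleeve1_mid in the frame of board between 0.039 and 0.0455 m and horizontal distance between sleeve2_mid and post_far below 0.005 m and z of sleeve2_mid in the frame of board between 0.039 and 0.0455 m) or (horizontal distance between sleeve2_mid and post_near below 0.005 m and z of sleeve2_mid in the frame of board between 0.039 and 0.0455 m and horizontal distance between sleeve1_mid and post_far below 0.005 m and z of sleeve1_mid in the frame of board between 0.039 and 0.0455 m)) and value of joint flap below 0.06 rad); the robot touches nothing.
It fails at once if the large cheese wheel is moved by more than 30 mm (distance of wheel from where it was at the start of the episode above 0.03 m).
It fails at once if the jar is moved by more than 30 mm (distance of brine_jar from where it was at the start of the episode above 0.03 m).
It fails at once if the brush is moved by more than 30 mm (distance of rind_brush from where it was at the start of the episode above 0.03 m).
Of cheese1, cheese2, cheese3, cheese4 only 2 to 4 are there at a start; the rules pass over those that are not, and their reading is None.
At some moment in a run one of cheese1, cheese2, cheese3, cheese4, sleeve1, sleeve2 may be knocked a few centimetres aside while the robot is not near it.
It also fails if it takes over 210 s, if anything falls off the work surface, if the arm or the gripper's body presses on something with over 40 N, if the wrist force passes 120 N, or if a joint passes its speed limit or range.

## Working session

There is one attempt and no reset: what is moved stays moved. The work goes in short steps, Python scripts to look and compute and a tool call to move; the robot and the scene stay as the last step left them, time stands still between calls to the robot, and variables do not carry over. Pictures are saved under pics/ and viewed, and the job is handed in when it is done.

Besides the shell and the picture viewer there is one more tool, called after "Call:" as name(argument=value, ...) on one line, values as JSON. drive_tool: Moves the arm, as the interface text tells. Its arguments: {"type":"object","properties":{"increments":{"type":"array"},"newtons":{"type":"number"}},"required":["increments"]}

```bash
ls; mkdir -p pics; python3 - <<'E'
from workcell import *
import cv2
for n in("top","side"):
    im=get_image(n); cv2.imwrite(f"pics/{n}0.png",im[:,:,::-1]); print(calibration(n))
print(state())
E
```

```text
pics
{'fx': 486.82397584160225, 'fy': 486.82397584160225, 'cx': 322.68470423151314, 'cy': 201.9161998616062, 'D': array([-0.03571246,  0.        ,  0.        ,  0.        ,  0.        ]), 'rvec': array([ 2.10044385, -2.15179689,  0.20261254]), 'tvec': array([0.02420782, 0.5269663 , 1.32741903])}
{'fx': 492.95170077691034, 'fy': 492.95170077691034, 'cx': 315.12948106881765, 'cy': 199.6295826654298, 'D': array([-0.02908586,  0.        ,  0.        ,  0.        ,  0.        ]), 'rvec': array([ 2.333123  , -0.13321101,  0.05766665]), 'tvec': array([-0.51794249,  0.10529786,  1.35701346])}
{'time_s': 0.1, 'joint_positions': array([ 1.16120897e+00,  1.16408039e-01,  1.44218959e+00, -1.10350477e-06,
        1.58400098e+00, -3.77963670e-02]), 'dq': array([-0.00165695, -0.00013536, -0.00254198,  0.0021232 , -0.00138212,
        0.00240607]), 'effort': array([ 1.79534669e-03, -7.22892737e+01, -6.23861647e+01,  7.81609328e-02,
        2.29184265e-02, -5.45183627e-05]), 'position': array([0.24515039, 0.62871196, 0.21800473]), 'eef_rot': array([ 1.84826659e-01,  9.82771007e-01, -4.90568576e-04, -1.11038114e-04]), 'wrist_force': array([ 0.54463312, -0.66092521, -0.57595229]), 'torque': array([ 0.00440372, -0.03911537, -0.00258506]), 'gripper_width': 0.09282789889974857}
```

View pics/top0.png

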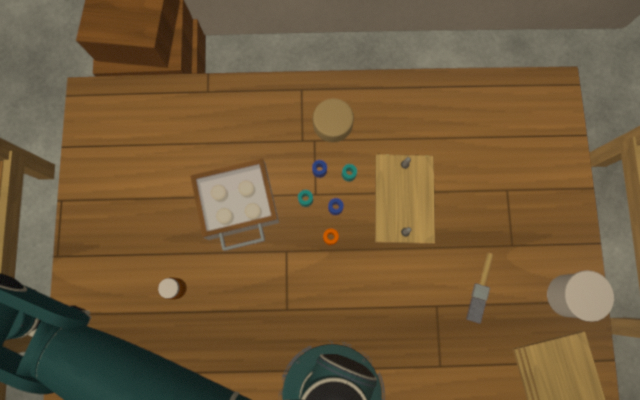

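View pics/side0.png

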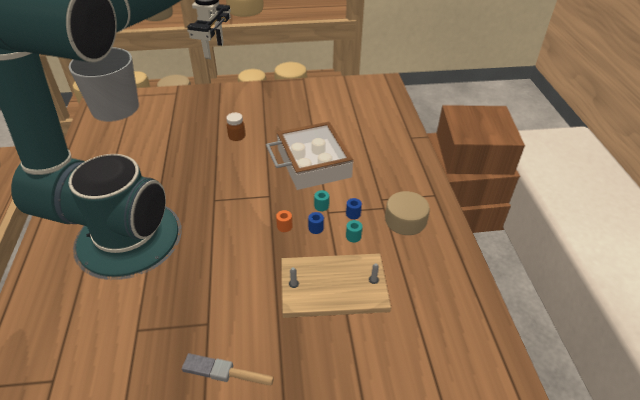

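Top view: box around (233,198) with four cheeses, board around (405,198), and blue sleeves at (319,169) and (336,206). I'll enlarge both views.

```bash
cat > h.py <<'E'
from workcell import *
import cv2, numpy as np
from scipy.spatial.transform import Rotation as R
def ray(n,uv):
    c=calibration(n);K=np.array([[c['fx'],0,c['cx']],[0,c['fy'],c['cy']],[0,0,1]])
    p=cv2.undistortPoints(np.array([[uv]],float),K,c['D'])[0,0]
    Rm=cv2.Rodrigues(c['rvec'])[0]; o=-Rm.T@c['tvec']; return o,Rm.T@np.array([p[0],p[1],1])
def pz(n,uv,z):
    o,d=ray(n,uv); return o+d*(z-o[2])/d[2]
def proj(n,P):
    c=calibration(n);K=np.array([[c['fx'],0,c['cx']],[0,c['fy'],c['cy']],[0,0,1]])
    return cv2.projectPoints(np.array(P,float).reshape(-1,3),c['rvec'],c['tvec'],K,c['D'])[0][:,0]
def crop(n,x0,y0,x1,y1,s,name,pts=None):
    im=get_image(n)[:,:,::-1]; a=cv2.resize(im[y0:y1,x0:x1],None,fx=s,fy=s,interpolation=cv2.INTER_CUBIC)
    if pts is not None:
        for q in proj(n,pts): cv2.drawMarker(a,(int((q[0]-x0+.5)*s),int((q[1]-y0+.5)*s)),(0,0,255),0,10,1)
    for x in range(x0,x1,20): cv2.putText(a,str(x),(int((x-x0)*s),8),0,.3,(0,0,0),1); cv2.line(a,(int((x-x0)*s),10),(int((x-x0)*s),16),(0,0,0),1)
    for y in range(y0,y1,20): cv2.putText(a,str(y),(0,int((y-y0)*s)),0,.3,(0,0,0),1); cv2.line(a,(20,int((y-y0)*s)),(26,int((y-y0)*s)),(0,0,0),1)
    cv2.imwrite(f"pics/{name}.png",a)
E
python3 - <<'E'
from h import *
crop("top",180,150,290,260,5,"tbox"); crop("top",290,140,450,260,5,"tboard")
crop("side",255,110,415,320,2.8,"sall")
E
```

```text
(no output)
```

View pics/tbox.png

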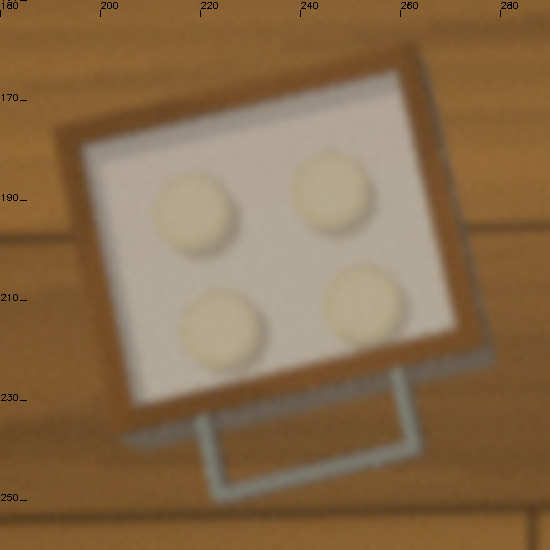

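View pics/tboard.png

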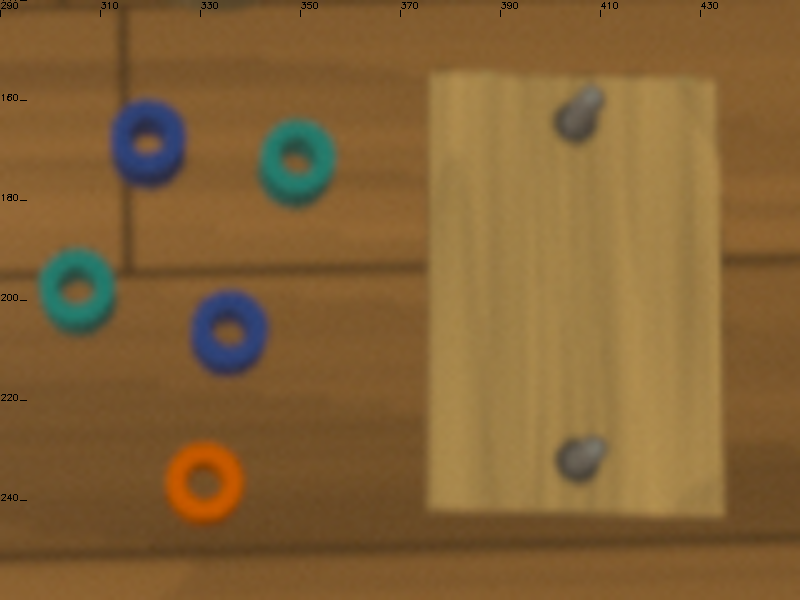

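View pics/sall.png

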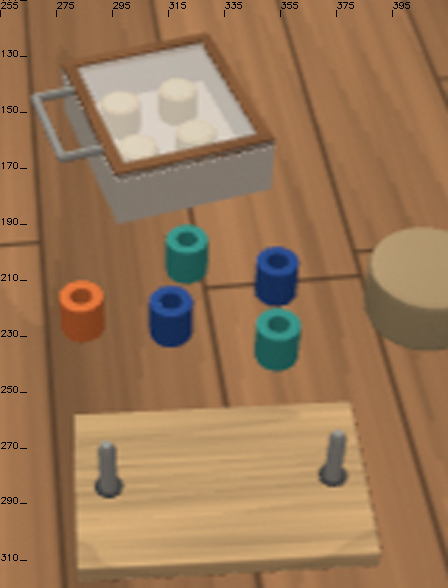

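```bash
python3 - <<'E'
from h import *
def t(cx,cy,z,x0,y0,n="top",s=5): return pz(n,((cx+.5)/s-.5+x0,(cy+.5)/s-.5+y0),z)
np.set_printoptions(precision=4,suppress=True)
print("flap corners fl,fr..",[t(a,b,.07,180,150) for a,b in((58,130),(410,45),(488,345),(125,432))])
print("bar",[t(a,b,.066,180,150) for a,b in((218,492),(415,450))])
print("cheese",[t(a,b,.048,180,150) for a,b in((193,213),(333,192),(221,330),(364,304))])
print("board",[t(a,b,.02,290,140) for a,b in((430,73),(715,78),(724,516),(427,511))])
print("posts top",[t(a,b,.08,290,140) for a,b in((594,95),(598,444))])
print("posts foot",[t(a,b,.02,290,140) for a,b in((575,122),(577,460))])
print("sleeves",[t(a,b,.045,290,140) for a,b in((149,138),(230,328))])
print("tq,tq,or",[t(a,b,.045,290,140) for a,b in((298,158),(78,286),(206,480))])
S=lambda a,b,z:t(a,b,z,255,110,"side",2.8)
print("side sleeves",[S(a,b,.045) for a,b in((278,259),(171,298))])
print("side posts top",[S(a,b,.08) for a,b in((107,447),(339,434))])
print("side cheese",[S(a,b,.048) for a,b in((120,104),(178,90),(137,146),(196,131))])
print("side board",[S(a,b,.02) for a,b in((75,415),(350,403),(379,553),(78,570))])
print("side bar",[S(a,b,.066) for a,b in((36,97),(64,158))])
print("wheel",pz("top",(333,117),.065),"jar",pz("top",(168,288),.08))
E
```

```text
flap corners fl,fr.. [array([0.6077, 0.3802, 0.07  ]), array([0.6524, 0.1815, 0.07  ]), array([0.4795, 0.1385, 0.07  ]), array([0.4358, 0.3388, 0.07  ])]
bar [array([0.402 , 0.2879, 0.066 ]), array([0.4226, 0.1795, 0.066 ])]
cheese [array([0.5628, 0.3078, 0.048 ]), array([0.5731, 0.2281, 0.048 ]), array([0.495 , 0.2909, 0.048 ]), array([0.508 , 0.2103, 0.048 ])]
board [array([ 0.672, -0.148,  0.02 ]), array([ 0.6652, -0.3162,  0.02  ]), array([ 0.4067, -0.3042,  0.02  ]), array([ 0.4138, -0.1348,  0.02  ])]
posts top [array([ 0.6398, -0.2325,  0.08  ]), array([ 0.4421, -0.2234,  0.08  ])]
posts foot [array([ 0.6403, -0.2319,  0.02  ]), array([ 0.4409, -0.2219,  0.02  ])]
sleeves [array([0.6299, 0.0184, 0.045 ]), array([ 0.5178, -0.0249,  0.045 ])]
tq,tq,or [array([ 0.616 , -0.0668,  0.045 ]), array([0.5441, 0.0607, 0.045 ]), array([ 0.4317, -0.0089,  0.045 ])]
side sleeves [array([0.6346, 0.0229, 0.045 ]), array([ 0.5208, -0.0194,  0.045 ])]
side posts top [array([ 0.4421, -0.2234,  0.08  ]), array([ 0.6419, -0.2321,  0.08  ])]
side cheese [array([0.4982, 0.2907, 0.048 ]), array([0.567 , 0.3093, 0.048 ]), array([0.5101, 0.2137, 0.048 ]), array([0.578 , 0.2324, 0.048 ])]
side board [array([ 0.4177, -0.1357,  0.02  ]), array([ 0.6744, -0.1505,  0.02  ]), array([ 0.6646, -0.316 ,  0.02  ]), array([ 0.4092, -0.3036,  0.02  ])]
side bar [array([0.4037, 0.2911, 0.066 ]), array([0.4287, 0.1808, 0.066 ])]
wheel [ 0.7735 -0.0243  0.065 ] jar [0.2965 0.4325 0.08  ]
```

```bash
cat >> h.py <<'E'
def cur():
    s=state(); M=R.from_quat(s['eef_rot']).as_matrix(); return s,M
def go(x,y,z,psi):
    s,M=cur(); d=M.T@(np.array([x,y,z])-s['position'])*100
    p0=np.arctan2(M[1,1],M[0,1]); t=(p0-psi+np.pi)%(2*np.pi)-np.pi
    print("shift cm",np.round(d,2),"turn",round(t,3),"psi0",round(p0,3),"|",np.round(s['position'],4),"t",round(s['time_s'],2),"w",round(s['gripper_width'],4),"j",np.round(s['joint_positions'],2))
E
python3 - <<'E'
from h import *
go(.413,.233,.19,.215);go(.413,.233,.047,.215)
E
```

```text
shift cm [-30.01 -30.78   2.85] turn 0.984 psi0 1.199 | [0.2452 0.6288 0.2183] t 0.25 w 0.0932 j [ 1.16  0.12  1.44 -0.    1.58 -0.04]
shift cm [-30.01 -30.77  17.15] turn 0.984 psi0 1.199 | [0.2452 0.6288 0.2183] t 0.25 w 0.0932 j [ 1.16  0.12  1.44 -0.    1.58 -0.04]
```

Call:
drive_tool(increments=[[0.3,-30,-30.8,2.8,0.984],[0.3,-30,-30.8,2.8,0.984],[0.3,-30,-30.8,2.8,0.984],[0.3,-30,-30.8,2.8,0.984],[0.3,-30,-30.8,2.8,0.984],[0.3,-30,-30.8,2.8,0.984],[0.3,-30,-30.8,2.8,0.984],[0.3,-30,-30.8,2.8,0.984],[0.3,-30,-30.8,2.8,0.984],[0.3,-30,-30.8,2.8,0.984],[0.3,-30,-30.8,2.8,0.984],[0.3,-30,-30.8,2.8,0.984],[0.3,-30,-30.8,2.8,0.984]], newtons=6)

```text
time_s: 1.55
position: [0.4125, 0.2338, 0.1907]
eef_rot: [0.627, 0.779, -0.0, -0.0]
wrist_force: [0.2, 0.6, 0.3]
gripper_width: 0.0323
```

```bash
python3 - <<'E'
from h import *
go(.413,.233,.047,.215)
E
```

```text
shift cm [-0.09  0.03 14.37] turn 0.001 psi0 0.216 | [0.4125 0.2338 0.1907] t 1.55 w 0.0323 j [ 0.46 -0.33  1.89  0.    1.57  0.25]
```

Call:
drive_tool(increments=[[0.3,0,0,5,0],[0.3,0,0,9,0],[0.3,0,0,12,0],[0.3,0,0,14.3,0],[0.3,0,0,14.3,0],[0.3,0,0,14.3,0]])

```text
time_s: 2.15
position: [0.4128, 0.2335, 0.0483]
eef_rot: [0.627, 0.779, -0.0, -0.0]
wrist_force: [-0.4, -0.6, -0.4]
gripper_width: 0.0326
```

```bash
python3 - <<'E'
from h import *
go(.413,.233,.047,.215)
crop("side",200,60,360,180,5,"s1");crop("top",180,150,290,260,5,"t1")
E
```

```text
shift cm [-0.06  0.01  0.13] turn 0.001 psi0 0.216 | [0.4128 0.2335 0.0483] t 2.15 w 0.0326 j [ 0.46 -0.23  2.06  0.    1.32  0.25]
```

View pics/s1.png

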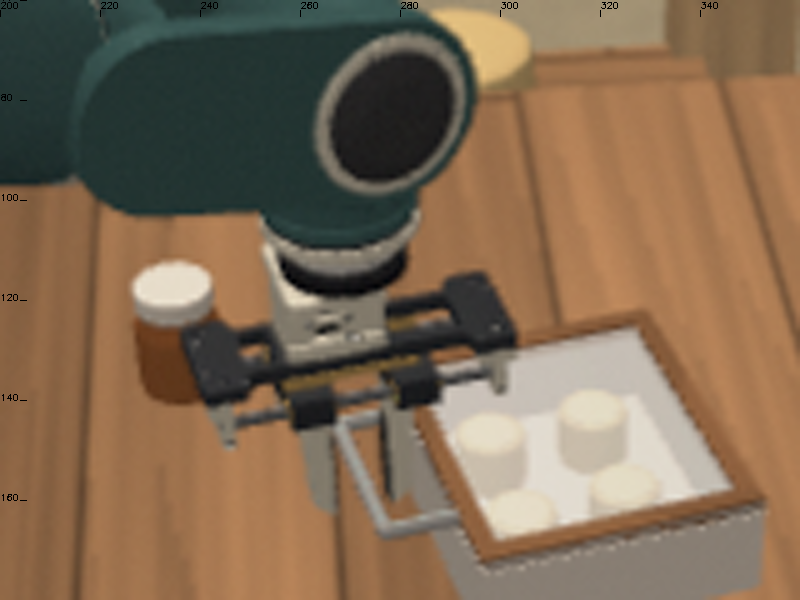

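The bar lies between the two fingers, around (268,155). I'll close on it.

Call:
drive_tool(increments=[[1,0,0,0,0],[1,0,0,0,0],[1,0,0,0,0],[1,0,0,0,0],[1,0,0,0,0]], newtons=8)

```text
time_s: 2.75
position: [0.4137, 0.2332, 0.0482]
eef_rot: [0.627, 0.779, 0.001, 0.001]
wrist_force: [6.9, 1.3, -2.0]
gripper_width: 0.0097
```

```bash
python3 - <<'E'
from h import *
go(.413,.233,.047,.215)
print(state()['wrist_force'])
# bar arc in box frame, relative to start: forward (tool +y), up (-tool z)
r=np.hypot(.225,.006);a0=np.arctan2(.006,.225)
for th in np.arange(0,1.9,.1): print(round(th,2), np.round(100*(0.225-r*np.cos(th+a0)),2), np.round(-100*(r*np.sin(th+a0)-.006),2))
E
```

```text
shift cm [-0.   -0.07  0.12] turn -0.0 psi0 0.215 | [0.4137 0.2332 0.0482] t 2.75 w 0.0097 j [ 0.46 -0.23  2.06 -0.    1.32  0.24]
[ 6.85380517  1.31312087 -2.04806919]
0.0 0.0 -0.0
0.1 0.17 -2.24
0.2 0.57 -4.46
0.3 1.18 -6.62
0.4 2.01 -8.71
0.5 3.04 -10.71
0.6 4.27 -12.6
0.7 5.68 -14.35
0.8 7.25 -15.96
0.9 8.98 -17.4
1.0 10.85 -18.66
1.1 12.83 -19.72
1.2 14.91 -20.59
1.3 17.06 -21.24
1.4 19.27 -21.67
1.5 21.51 -21.89
1.6 23.76 -21.87
1.7 25.99 -21.64
1.8 28.2 -21.18
```

Call:
drive_tool(increments=[[1,0,0.2,-1.1,0],[1,0,0.27,-2.24,0],[1,0,0.45,-3.35,0],[1,0,0.67,-4.46,0],[1,0,0.98,-5.55,0],[1,0,1.28,-6.62,0],[1,0,1.7,-7.67,0],[1,0,2.11,-8.71,0],[1,0,2.62,-9.72,0],[1,0,3.14,-10.71,0],[1,0,3.75,-11.66,0],[1,0,4.37,-12.6,0]])

```text
time_s: 3.95
position: [0.4549, 0.2422, 0.1753]
eef_rot: [0.627, 0.779, -0.001, -0.001]
wrist_force: [-15.2, -3.8, 9.8]
gripper_width: 0.0096
```

```bash
python3 - <<'E'
from h import *
go(.413,.233,.047,.215)
print(state()['wrist_force'])
r=np.hypot(.225,.006);a0=np.arctan2(.006,.225)
f=lambda th: np.array([100*(0.225-r*np.cos(th+a0)),-100*(r*np.sin(th+a0)-.006)])
for th in np.arange(.6,1.89,.08): print(round(th,2), np.round(f(th)-f(.6),2))
crop("side",200,10,440,190,3,"s2")
E
```

```text
shift cm [-1.000e-02 -4.270e+00  1.284e+01] turn 0.0 psi0 0.215 | [0.4549 0.2422 0.1753] t 3.95 w 0.0096 j [ 0.44 -0.22  1.84  0.    1.53  0.22]
[-15.22388894  -3.75084003   9.76247191]
0.6 [0. 0.]
0.68 [ 1.11 -1.41]
0.76 [ 2.34 -2.74]
0.84 [ 3.66 -3.96]
0.92 [ 5.08 -5.06]
1.0 [ 6.58 -6.06]
1.08 [ 8.16 -6.93]
1.16 [ 9.8  -7.67]
1.24 [11.49 -8.28]
1.32 [13.23 -8.75]
1.4 [15.   -9.07]
1.48 [16.79 -9.26]
1.56 [18.59 -9.31]
1.64 [20.39 -9.2 ]
1.72 [22.17 -8.96]
1.8 [23.93 -8.58]
1.88 [25.65 -8.05]
```

View pics/s2.png

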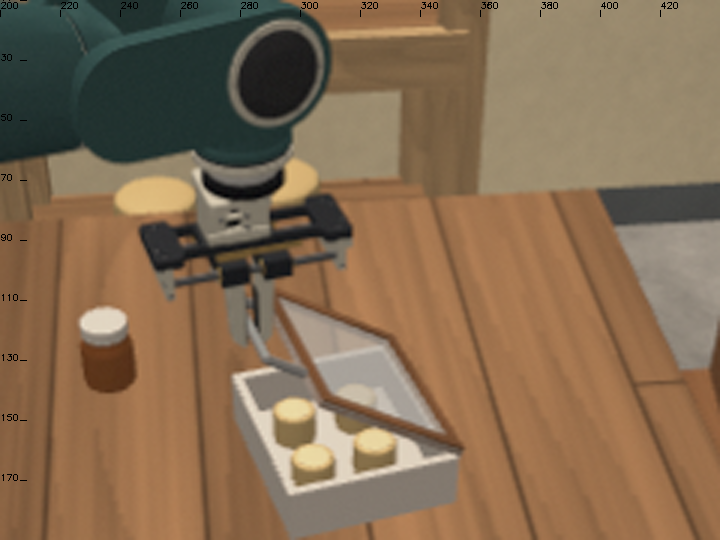

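Call:
drive_tool(increments=[[1,0,0.45,-0.85,0],[1,0,0.95,-1.5,0],[1,0,1.55,-2.2,0],[1,0,2.2,-2.85,0],[1,0,2.85,-3.5,0],[1,0,3.55,-4.1,0],[1,0,4.25,-4.65,0],[1,0,4.98,-5.2,0],[1,0,5.75,-5.7,0],[1,0,6.5,-6.2,0],[1,0,6.5,-6.2,0]])

```text
time_s: 5.1
position: [0.52, 0.2566, 0.2373]
eef_rot: [0.627, 0.779, 0.001, 0.0]
wrist_force: [-7.1, 1.8, 8.7]
gripper_width: 0.0093
```

```bash
python3 - <<'E'
from h import *
go(.413,.233,.047,.215)
print(state()['wrist_force'])
E
```

```text
shift cm [ -0.03 -10.98  19.01] turn 0.0 psi0 0.215 | [0.52   0.2566 0.2373] t 5.1 w 0.0093 j [ 0.41 -0.1   1.63  0.    1.61  0.2 ]
[-7.09441514  1.78379217  8.72207657]
```

Call:
drive_tool(increments=[[1,0,0.75,-0.65,0],[1,0,1.55,-1.1,0],[1,0,2.4,-1.5,0],[1,0,3.2,-1.82,0],[1,0,4.05,-2.13,0],[1,0,4.9,-2.43,0],[1,0,5.77,-2.67,0],[1,0,6.65,-2.9,0],[1,0,7.5,-3.07,0],[1,0,8.4,-3.22,0],[1,0,9.3,-3.32,0],[1,0,10.2,-3.4,0],[1,0,10.2,-3.4,0]])

```text
time_s: 6.4
position: [0.6197, 0.278, 0.2695]
eef_rot: [0.627, 0.779, -0.0, 0.0]
wrist_force: [0.4, -0.4, 1.1]
gripper_width: 0.0095
```

```bash
python3 - <<'E'
from h import *
go(.413,.233,.047,.215)
print(state()['wrist_force'])
crop("side",200,0,440,190,3,"s3")
E
```

```text
shift cm [ 1.000e-02 -2.115e+01  2.225e+01] turn -0.0 psi0 0.215 | [0.6197 0.278  0.2695] t 6.4 w 0.0095 j [ 0.38  0.12  1.36 -0.    1.67  0.17]
[ 0.36843929 -0.36008774  1.08638902]
```

View pics/s3.png

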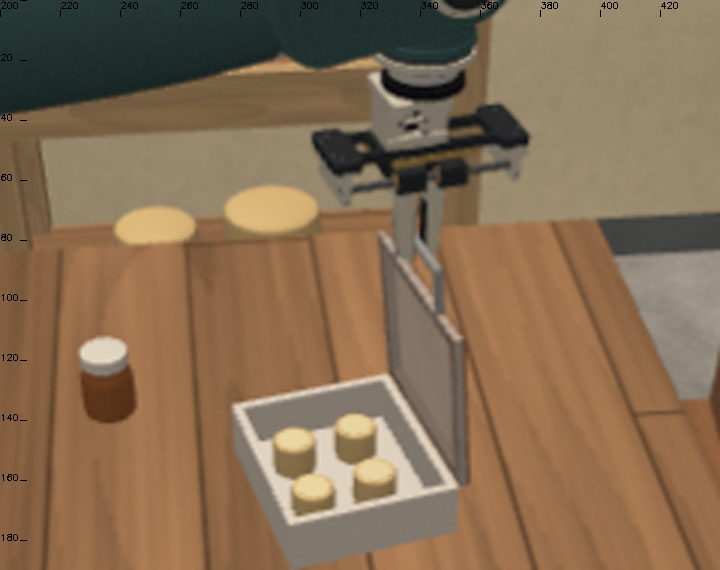

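Call:
drive_tool(increments=[[1,0,0.9,-0.05,0],[1,0,1.8,-0.05,0],[1,0,2.7,-0.02,0],[1,0,3.6,0.06,0],[1,0,4.5,0.17,0],[1,0,5.38,0.3,0],[1,0,6.25,0.48,0],[1,0,7.14,0.68,0],[1,0,8.0,0.95,0],[1,0,8.4,1.07,0],[1,0,8.4,1.07,0]])

```text
time_s: 7.55
position: [0.7012, 0.2959, 0.2586]
eef_rot: [0.627, 0.779, -0.0, -0.0]
wrist_force: [0.9, -0.1, 0.6]
gripper_width: 0.0096
```

```bash
python3 - <<'E'
from h import *
go(.413,.233,.047,.215)
print(state()['wrist_force'])
crop("side",200,0,440,190,3,"s4")
E
```

```text
shift cm [  0.   -29.5   21.17] turn -0.0 psi0 0.215 | [0.7012 0.2959 0.2586] t 7.55 w 0.0096 j [0.37 0.3  1.17 0.   1.68 0.15]
[ 0.87999912 -0.0554949   0.55266725]
```

View pics/s4.png

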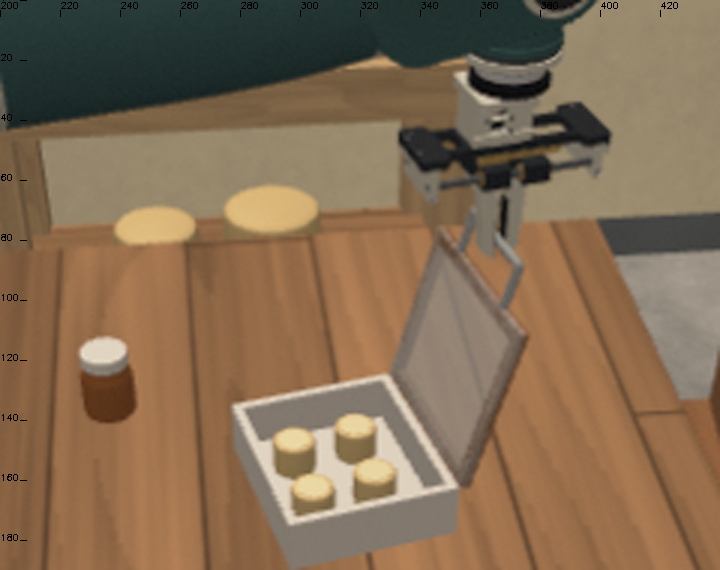

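The flap is past upright. I'll release it and retreat upward.

Call:
drive_tool(increments=[[0.3,0,0,0,0],[0.3,0,0,0,0],[0.3,0,0,0,0],[0.3,0,0,-4,0],[0.3,0,0,-8,0],[-0.25,0,-12,-10,0],[-0.25,0,-18,-10,-0.6],[-0.25,0,-18,-10,-0.6],[-0.25,0,-18,-10,-0.6],[-0.25,0,-18,-10,-0.6],[-0.25,0,-18,-10,-0.6]])

```text
time_s: 8.7
position: [0.5241, 0.2573, 0.36]
eef_rot: [0.368, 0.93, 0.001, 0.001]
wrist_force: [1.3, -0.3, -0.6]
gripper_width: 0.0579
```

```bash
python3 - <<'E'
from h import *
crop("side",255,110,375,210,5,"s5");crop("top",180,150,290,260,5,"t5")
go(.5,.3,.2,1.786)
E
```

```text
shift cm [ 4.75  1.36 15.89] turn -0.976 psi0 0.81 | [0.525  0.2574 0.3589] t 8.8 w 0.0581 j [ 0.41 -0.08  1.42 -0.    1.81 -0.4 ]
```

View pics/s5.png

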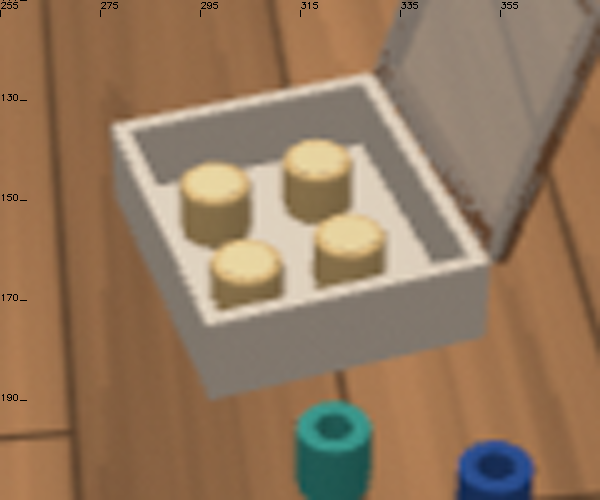

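View pics/t5.png

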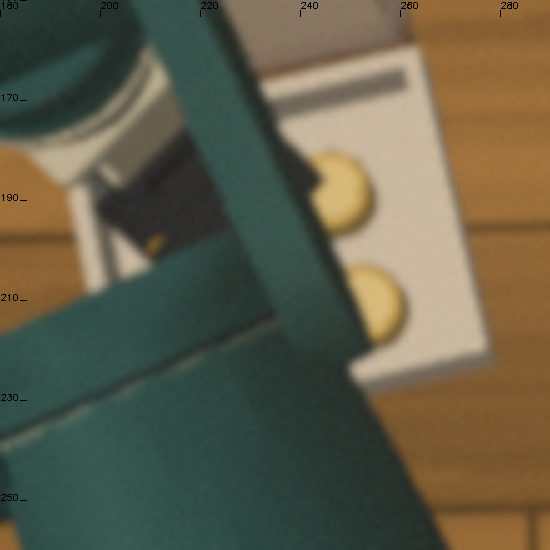

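The flap rests open and all four cheeses are in place. Their top centres in the side crop are at (216,184), (318,160), (248,262) and (350,235).

```bash
python3 - <<'E'
from h import *
np.set_printoptions(precision=4,suppress=True)
P=[pz("side",((a+.5)/5-.5+255,(b+.5)/5-.5+110),.048) for a,b in((216,184),(318,160),(248,262),(350,235))]
T=[(.495,.2909),(.5628,.3078),(.508,.2103),(.5731,.2281)]
for p,t in zip(P,T):
    m=(p[:2]+t)/2; d=m-np.array([.5439,.2598]); c,s=np.cos(.215),np.sin(.215)
    print(p,t,m,"box",d@[c,s],d@[-s,c])
B=np.array([.5415,-.2276]);a=-.044
for x in(-.036,.036):
    for y in(-.042,.042): print("slot",x,y,B+[x*np.cos(a)-y*np.sin(a),x*np.sin(a)+y*np.cos(a)])
# rect fit of box rim from side: inner? 
print("rim",[pz("side",((a+.5)/5-.5+255,(b+.5)/5-.5+110),.06) for a,b in((115,124),(375,74),(487,262),(208,324))])
go(.495,.291,.12,1.786)
E
```

```text
[0.4992 0.2928 0.048 ] (0.495, 0.2909) [0.4971 0.2919] box -0.03888037459802762 0.04131399719144465
[0.567  0.3105 0.048 ] (0.5628, 0.3078) [0.5649 0.3092] box 0.031033556325685076 0.04374589462550445
[0.5118 0.2127 0.048 ] (0.508, 0.2103) [0.5099 0.2115] box -0.04350064556342932 -0.03994962370906105
[0.5777 0.2318 0.048 ] (0.5731, 0.2281) [0.5754 0.2299] box 0.024390983497813535 -0.035896094981611996
slot -0.036 -0.042 [ 0.5037 -0.268 ]
slot -0.036 0.042 [ 0.5074 -0.1841]
slot 0.036 -0.042 [ 0.5756 -0.2711]
slot 0.036 0.042 [ 0.5793 -0.1872]
rim [array([0.4385, 0.348 , 0.06  ]), array([0.614 , 0.3842, 0.06  ]), array([0.6551, 0.1817, 0.06  ]), array([0.4814, 0.1436, 0.06  ])]
shift cm [ 4.49  0.37 23.89] turn -0.976 psi0 0.81 | [0.525  0.2574 0.3589] t 8.8 w 0.0581 j [ 0.41 -0.08  1.42 -0.    1.81 -0.4 ]
```

Call:
drive_tool(increments=[[-0.25,4.3,0.4,5,-0.14],[-0.25,4.3,0.4,10,-0.28],[-0.25,4.3,0.4,15,-0.42],[-0.25,4.3,0.4,20,-0.56],[-0.25,4.3,0.4,23,-0.7],[-0.25,4.3,0.4,23,-0.84],[-0.25,4.3,0.4,23,-0.976],[-0.25,4.3,0.4,23,-0.976],[-0.25,4.3,0.4,23,-0.976]])

```text
time_s: 9.7
position: [0.4967, 0.2898, 0.1287]
eef_rot: [-0.107, 0.994, -0.0, -0.0]
wrist_force: [-0.2, -0.6, -0.2]
gripper_width: 0.0582
```

```bash
python3 - <<'E'
from h import *
go(.497,.292,.018,1.786)
crop("side",235,70,375,190,5,"s6",[[.497,.292,.048]])
E
```

```text
shift cm [-0.09  0.21 11.07] turn -0.002 psi0 1.784 | [0.4967 0.2898 0.1287] t 9.7 w 0.0582 j [ 0.48 -0.06  1.77 -0.    1.43 -1.3 ]
```

View pics/s6.png

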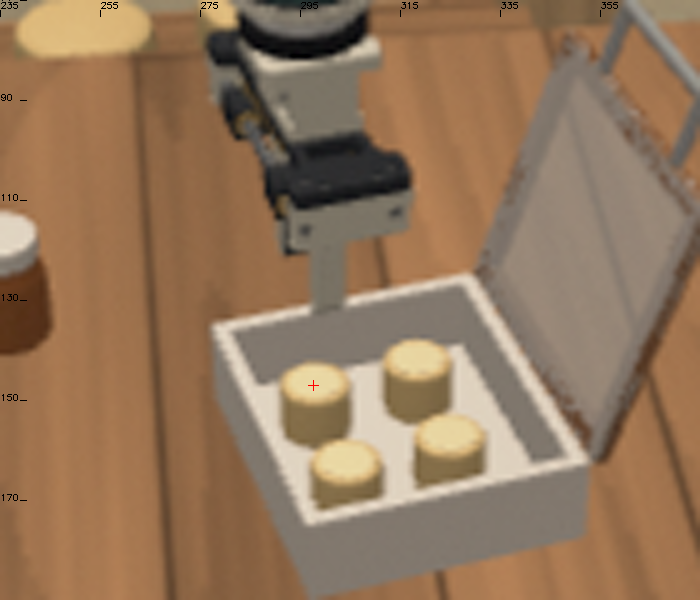

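Call:
drive_tool(increments=[[-0.25,-0.1,0.2,4,0],[-0.25,-0.1,0.2,7,0],[-0.25,-0.1,0.2,9,0],[-0.25,-0.1,0.2,10.5,0],[-0.25,-0.1,0.2,11.0,0],[-0.25,-0.1,0.2,11.0,0],[1,-0.1,0.2,11.0,0],[1,-0.1,0.2,11.0,0],[1,-0.1,0.2,11.0,0],[1,-0.1,0.2,11.0,0]], newtons=12)

```text
time_s: 10.75
position: [0.4974, 0.2923, 0.0201]
eef_rot: [-0.11, 0.994, 0.0, 0.001]
wrist_force: [-0.3, 0.0, 6.7]
gripper_width: 0.0457
```

```bash
python3 - <<'E'
from h import *
print(state()['wrist_force'])
go(.5793,-.1872,.15,1.527)
crop("side",235,70,375,190,5,"s7")
E
```

```text
[-2.78249274e-01  2.34179203e-03  6.65228009e+00]
shift cm [  2.45 -48.57 -13.02] turn 0.264 psi0 1.791 | [0.4974 0.2923 0.0201] t 10.75 w 0.0457 j [ 0.49  0.03  1.86  0.    1.25 -1.3 ]
```

View pics/s7.png

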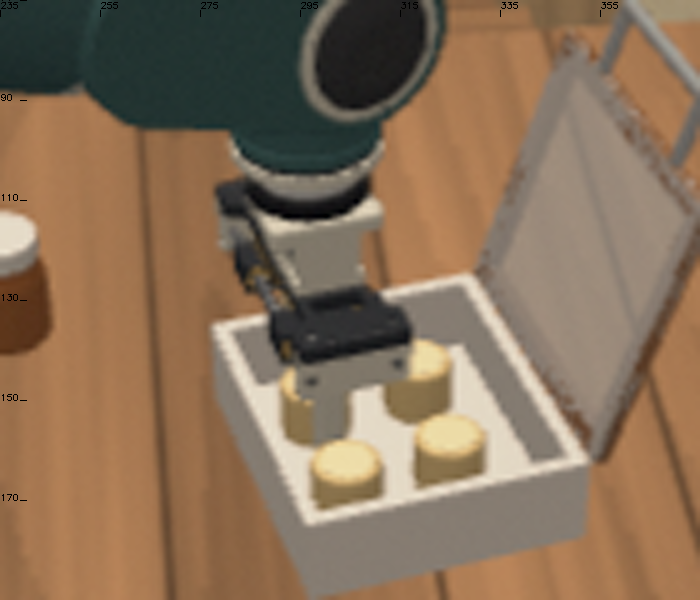

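Call:
drive_tool(increments=[[1,0,0,-1.5,0],[1,0,0,-4,0],[1,0,0,-8,0],[1,0,0,-10,0],[1,0.2,-4,-10,0],[1,2.4,-48.6,-10,0.264],[1,2.4,-48.6,-10,0.264],[1,2.4,-48.6,-10,0.264],[1,2.4,-48.6,-10,0.264],[1,2.4,-48.6,-10,0.264],[1,2.4,-48.6,-10,0.264],[1,2.4,-48.6,-10,0.264],[1,2.4,-48.6,-10,0.264],[1,2.4,-48.6,-10,0.264],[1,2.4,-48.6,-10,0.264],[1,2.4,-48.6,-10,0.264],[1,2.4,-48.6,-10,0.264],[1,2.4,-48.6,-10,0.264]])

```text
time_s: 12.6
position: [0.5796, -0.1863, 0.1194]
eef_rot: [0.021, 1.0, -0.0, 0.0]
wrist_force: [0.1, 0.3, -1.0]
gripper_width: 0.0458
```

```bash
python3 - <<'E'
from h import *
print(state()['wrist_force'])
go(.5793,-.1872,.031,1.527)
crop("side",235,110,435,320,2.8,"s8")
E
```

```text
[ 0.11757116  0.2896637  -1.03855011]
shift cm [ 0.03 -0.09  8.84] turn 0.001 psi0 1.528 | [ 0.5796 -0.1863  0.1194] t 12.6 w 0.0458 j [-0.35  0.02  1.71  0.    1.42 -1.88]
```

View pics/s8.png

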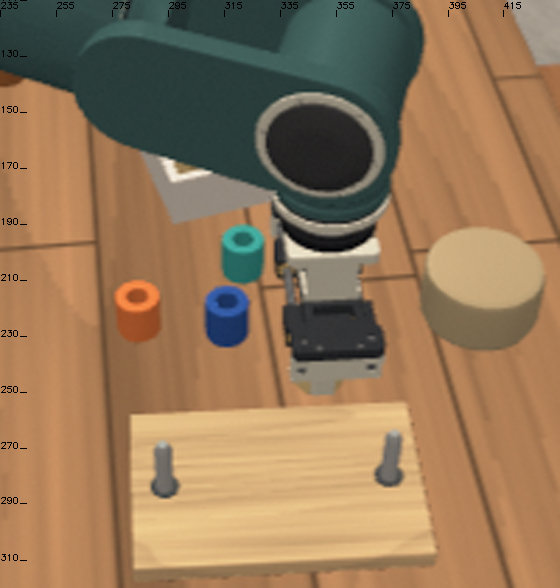

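Call:
drive_tool(increments=[[1,0,0,4,0],[1,0,0,7,0],[1,0,0,8.3,0],[1,0,0,8.85,0],[1,0,0,8.85,0],[1,0,0,8.85,0]])

```text
time_s: 13.25
position: [0.5804, -0.1876, 0.0319]
eef_rot: [0.022, 1.0, -0.0, 0.001]
wrist_force: [0.1, 0.6, -0.0]
gripper_width: 0.0458
```

Call:
drive_tool(increments=[[1,0,0,0.1,0],[1,0,0,0.2,0],[1,0,0,0.2,0]])

```text
time_s: 13.55
position: [0.5801, -0.1877, 0.0296]
eef_rot: [0.022, 1.0, -0.0, 0.001]
wrist_force: [-1.1, 0.6, 5.7]
gripper_width: 0.0458
```

Call:
drive_tool(increments=[[-0.25,0,0,-0.05,0],[-0.25,0,0,-0.05,0],[-0.25,0,0,-0.05,0],[-0.25,0,0,-3,0],[-0.25,0,0,-7,0],[-0.25,0,5,-11,0],[-0.25,0,25,-14,0],[-0.25,0,25,-14,0],[-0.25,0,25,-14,0],[-0.25,0,25,-14,0],[-0.25,0,25,-14,0],[-0.25,0,25,-14,0]])

```text
time_s: 14.75
position: [0.5906, 0.064, 0.1688]
eef_rot: [0.021, 1.0, 0.0, 0.0]
wrist_force: [0.6, -1.9, -0.3]
gripper_width: 0.0582
```

```bash
python3 - <<'E'
from h import *
go(.565,.309,.13,1.786)
crop("side",235,110,435,320,2.8,"s9");crop("top",180,140,450,260,2.9,"t9")
E
```

```text
shift cm [ 3.57 24.37  3.88] turn -0.256 psi0 1.53 | [0.5906 0.064  0.1688] t 14.75 w 0.0582 j [ 0.07 -0.04  1.69  0.    1.5  -1.46]
```

View pics/s9.png

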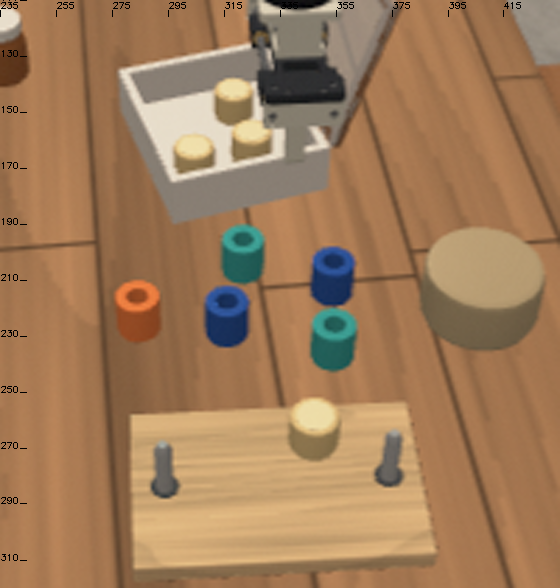

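View pics/t9.png

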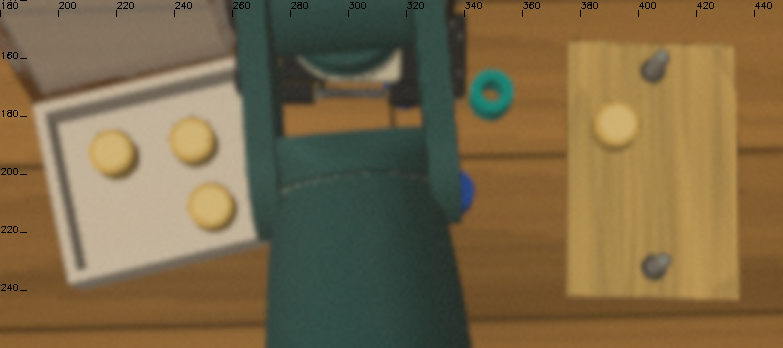

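Call:
drive_tool(increments=[[-0.25,3.6,24.4,3.5,-0.256],[-0.25,3.6,24.4,3.5,-0.256],[-0.25,3.6,24.4,3.5,-0.256],[-0.25,3.6,24.4,3.5,-0.256],[-0.25,3.6,24.4,3.5,-0.256],[-0.25,3.6,24.4,3.5,-0.256],[-0.25,3.6,24.4,3.5,-0.256],[-0.25,3.6,24.4,3.5,-0.256],[-0.25,3.6,24.4,3.5,-0.256]])

```text
time_s: 15.75
position: [0.5659, 0.3059, 0.1337]
eef_rot: [-0.105, 0.994, -0.0, 0.0]
wrist_force: [0.2, 0.7, 0.0]
gripper_width: 0.0584
```

```bash
python3 - <<'E'
from h import *
go(.565,.309,.020,1.786)
crop("side",235,70,375,190,5,"s10",[[.565,.309,.048]])
E
```

```text
shift cm [ 0.03  0.33 11.37] turn -0.005 psi0 1.781 | [0.5659 0.3059 0.1337] t 15.75 w 0.0584 j [ 0.46  0.08  1.62 -0.    1.44 -1.33]
```

View pics/s10.png

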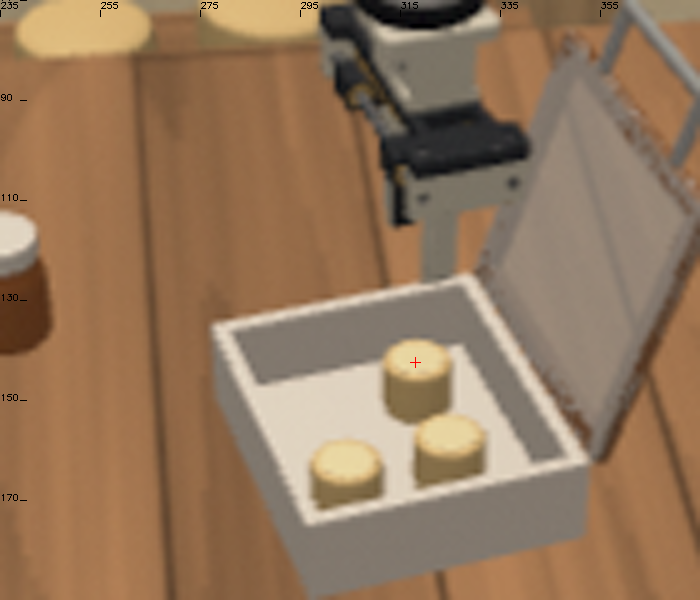

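Call:
drive_tool(increments=[[-0.25,0,0.3,4,0],[-0.25,0,0.3,7.5,0],[-0.25,0,0.3,9.8,0],[-0.25,0,0.3,11,0],[-0.25,0,0.3,11.4,0],[-0.25,0,0.3,11.4,0],[1,0,0.3,11.4,0],[1,0,0.3,11.4,0],[1,0,0.3,11.4,0],[1,0,0.3,11.4,0]])

```text
time_s: 16.8
position: [0.5653, 0.3107, 0.0208]
eef_rot: [-0.106, 0.994, 0.0, 0.001]
wrist_force: [-0.6, -0.8, 6.7]
gripper_width: 0.0457
```

```bash
python3 - <<'E'
from h import *
print(state()['wrist_force'])
go(.5756,-.2711,.15,1.527)
E
```

```text
[-0.60344828 -0.80367476  6.74284997]
shift cm [ 11.22 -57.09 -12.96] turn 0.256 psi0 1.783 | [0.5653 0.3107 0.0208] t 16.8 w 0.0457 j [ 0.46  0.17  1.71 -0.    1.26 -1.32]
```

Call:
drive_tool(increments=[[1,0,0,-1.5,0],[1,0,0,-4,0],[1,0,0,-8,0],[1,0,0,-10,0],[1,0.8,-4,-10.5,0],[1,11.2,-57.1,-10.5,0.256],[1,11.2,-57.1,-10.5,0.256],[1,11.2,-57.1,-10.5,0.256],[1,11.2,-57.1,-10.5,0.256],[1,11.2,-57.1,-10.5,0.256],[1,11.2,-57.1,-10.5,0.256],[1,11.2,-57.1,-10.5,0.256],[1,11.2,-57.1,-10.5,0.256],[1,11.2,-57.1,-10.5,0.256],[1,11.2,-57.1,-10.5,0.256],[1,11.2,-57.1,-10.5,0.256],[1,11.2,-57.1,-10.5,0.256],[1,11.2,-57.1,-10.5,0.256],[1,11.2,-57.1,-10.5,0.256],[1,11.2,-57.1,-10.5,0.256]])

```text
time_s: 18.8
position: [0.5756, -0.2701, 0.1249]
eef_rot: [0.021, 1.0, -0.0, 0.0]
wrist_force: [0.8, 0.4, -0.4]
gripper_width: 0.046
```

```bash
python3 - <<'E'
from h import *
print(state()['wrist_force'])
go(.5756,-.2711,.031,1.527)
E
```

```text
[ 0.80133356  0.41830556 -0.37481952]
shift cm [ 0.   -0.1   9.39] turn 0.001 psi0 1.528 | [ 0.5756 -0.2701  0.1249] t 18.8 w 0.046 j [-0.48  0.07  1.64  0.    1.43 -2.01]
```

Call:
drive_tool(increments=[[1,0,-0.1,4,0],[1,0,-0.1,7,0],[1,0,-0.1,8.7,0],[1,0,-0.1,9.3,0],[1,0,-0.1,9.5,0],[1,0,-0.1,9.55,0],[1,0,-0.1,9.55,0]])

```text
time_s: 19.5
position: [0.576, -0.2723, 0.0302]
eef_rot: [0.022, 1.0, -0.0, 0.001]
wrist_force: [1.7, 1.1, 2.4]
gripper_width: 0.0458
```

Call:
drive_tool(increments=[[-0.25,0,0,-0.02,0],[-0.25,0,0,-0.02,0],[-0.25,0,0,-0.02,0],[-0.25,0,0,-3,0],[-0.25,0,0,-7,0],[-0.25,0,5,-11,0],[-0.25,0,33,-14,0],[-0.25,0,33,-14,0],[-0.25,0,33,-14,0],[-0.25,0,33,-14,0],[-0.25,0,33,-14,0],[-0.25,0,33,-14,0],[-0.25,0,33,-14,0],[-0.25,0,33,-14,0]])

```text
time_s: 20.9
position: [0.5898, 0.0581, 0.169]
eef_rot: [0.021, 1.0, -0.0, 0.0]
wrist_force: [0.7, -0.4, -0.3]
gripper_width: 0.0581
```

```bash
python3 - <<'E'
from h import *
go(.51,.2115,.13,1.786)
crop("side",235,110,435,320,2.8,"s11",[[.51,.2115,.048],[.5754,.23,.048]])
E
```

```text
shift cm [ 8.61 14.99  3.9 ] turn -0.257 psi0 1.529 | [0.5898 0.0581 0.169 ] t 20.9 w 0.0581 j [ 0.06 -0.05  1.69 -0.    1.5  -1.47]
```

View pics/s11.png

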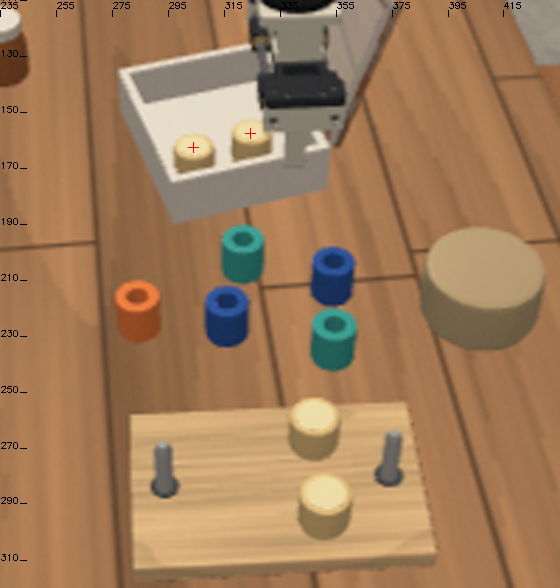

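Call:
drive_tool(increments=[[-0.2,8.6,15,3.5,-0.257],[-0.2,8.6,15,3.5,-0.257],[-0.2,8.6,15,3.5,-0.257],[-0.2,8.6,15,3.5,-0.257],[-0.2,8.6,15,3.5,-0.257],[-0.2,8.6,15,3.5,-0.257],[-0.2,8.6,15,3.5,-0.257],[-0.2,8.6,15,3.5,-0.257]])

```text
time_s: 21.75
position: [0.5111, 0.2099, 0.1341]
eef_rot: [-0.106, 0.994, -0.0, 0.0]
wrist_force: [-0.1, 0.2, 1.0]
gripper_width: 0.0559
```

```bash
python3 - <<'E'
from h import *
go(.51,.2115,.020,1.786)
E
```

```text
shift cm [ 0.08  0.18 11.41] turn -0.004 psi0 1.782 | [0.5111 0.2099 0.1341] t 21.75 w 0.0559 j [ 0.34 -0.12  1.81 -0.    1.45 -1.44]
```

Call:
drive_tool(increments=[[-0.2,0.1,0.2,4,0],[-0.2,0.1,0.2,7.5,0],[-0.2,0.1,0.2,9.8,0],[-0.2,0.1,0.2,11,0],[-0.2,0.1,0.2,11.4,0],[-0.2,0.1,0.2,11.4,0],[1,0.1,0.2,11.4,0],[1,0.1,0.2,11.4,0],[1,0.1,0.2,11.4,0],[1,0.1,0.2,11.4,0]])

```text
time_s: 22.75
position: [0.5098, 0.2129, 0.0213]
eef_rot: [-0.106, 0.994, 0.0, 0.001]
wrist_force: [-0.8, -1.0, 7.1]
gripper_width: 0.0457
```

```bash
python3 - <<'E'
from h import *
print(state()['wrist_force'])
go(.5074,-.1841,.15,1.527)
E
```

```text
[-0.75559799 -1.00546344  7.0887028 ]
shift cm [  8.61 -38.75 -12.89] turn 0.257 psi0 1.784 | [0.5098 0.2129 0.0213] t 22.75 w 0.0457 j [ 0.35 -0.02  1.92 -0.    1.25 -1.43]
```

Call:
drive_tool(increments=[[1,0,0,-1.5,0],[1,0,0,-4,0],[1,0,0,-8,0],[1,0,0,-10,0],[1,0.8,-4,-10.5,0],[1,8.6,-38.7,-10.5,0.257],[1,8.6,-38.7,-10.5,0.257],[1,8.6,-38.7,-10.5,0.257],[1,8.6,-38.7,-10.5,0.257],[1,8.6,-38.7,-10.5,0.257],[1,8.6,-38.7,-10.5,0.257],[1,8.6,-38.7,-10.5,0.257],[1,8.6,-38.7,-10.5,0.257],[1,8.6,-38.7,-10.5,0.257],[1,8.6,-38.7,-10.5,0.257],[1,8.6,-38.7,-10.5,0.257],[1,8.6,-38.7,-10.5,0.257]])

```text
time_s: 24.45
position: [0.5071, -0.1825, 0.1252]
eef_rot: [0.021, 1.0, -0.0, 0.0]
wrist_force: [-0.4, -0.8, -0.6]
gripper_width: 0.0456
```

```bash
python3 - <<'E'
from h import *
print(state()['wrist_force'])
go(.5074,-.1841,.031,1.527)
E
```

```text
[-0.43966659 -0.78460499 -0.57486094]
shift cm [-0.03 -0.16  9.42] turn 0.002 psi0 1.529 | [ 0.5071 -0.1825  0.1252] t 24.45 w 0.0456 j [-0.39 -0.14  1.85  0.    1.43 -1.92]
```

Call:
drive_tool(increments=[[1,0,-0.1,4,0],[1,0,-0.1,7,0],[1,0,-0.1,8.7,0],[1,0,-0.1,9.3,0],[1,0,-0.1,9.5,0],[1,0,-0.1,9.5,0],[1,0,-0.1,9.5,0]])

```text
time_s: 25.15
position: [0.5073, -0.1844, 0.0307]
eef_rot: [0.022, 1.0, -0.0, 0.0]
wrist_force: [-0.3, -0.1, -0.5]
gripper_width: 0.0456
```

Call:
drive_tool(increments=[[1,0,0,0.1,0],[1,0,0,0.1,0],[-0.25,0,0,0.1,0],[-0.25,0,0,0.1,0],[-0.25,0,0,0.1,0],[-0.25,0,0,-3,0],[-0.25,0,0,-7,0],[-0.25,0,5,-11,0],[-0.25,0,24,-14,0],[-0.25,0,24,-14,0],[-0.25,0,24,-14,0],[-0.25,0,24,-14,0],[-0.25,0,24,-14,0],[-0.25,0,24,-14,0]])

```text
time_s: 26.55
position: [0.5174, 0.0562, 0.17]
eef_rot: [0.021, 1.0, -0.0, 0.0]
wrist_force: [0.9, -0.9, -0.2]
gripper_width: 0.0581
```

```bash
python3 - <<'E'
from h import *
go(.5755,.23,.13,1.786)
crop("side",235,110,435,320,2.8,"s12",[[.5755,.23,.048]])
E
```

```text
shift cm [-5.09 17.61  4.  ] turn -0.256 psi0 1.53 | [0.5174 0.0562 0.17  ] t 26.55 w 0.0581 j [ 0.06 -0.21  1.83 -0.    1.52 -1.47]
```

View pics/s12.png

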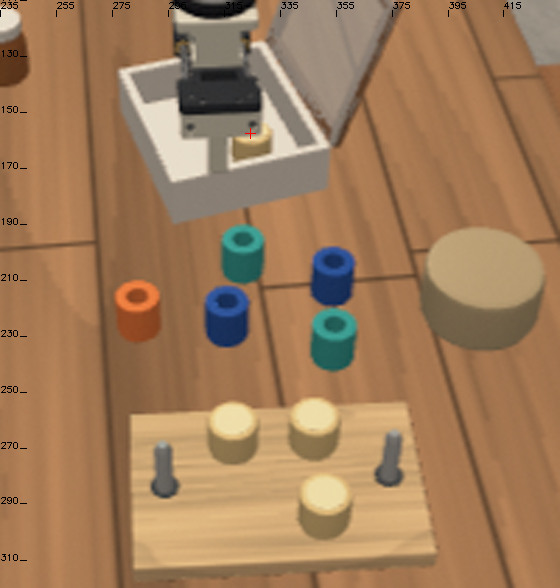

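The first three cheeses are in place. Next is the fourth.

Call:
drive_tool(increments=[[-0.2,-5.1,17.6,3.5,-0.256],[-0.2,-5.1,17.6,3.5,-0.256],[-0.2,-5.1,17.6,3.5,-0.256],[-0.2,-5.1,17.6,3.5,-0.256],[-0.2,-5.1,17.6,3.5,-0.256],[-0.2,-5.1,17.6,3.5,-0.256],[-0.2,-5.1,17.6,3.5,-0.256],[-0.2,-5.1,17.6,3.5,-0.256]])

```text
time_s: 27.4
position: [0.5762, 0.2272, 0.1354]
eef_rot: [-0.105, 0.994, -0.0, 0.0]
wrist_force: [-0.0, -0.9, 0.3]
gripper_width: 0.0557
```

```bash
python3 - <<'E'
from h import *
go(.5755,.2305,.020,1.786)
crop("side",235,70,375,190,5,"s13",[[.5755,.2305,.048]])
E
```

```text
shift cm [1.000e-02 3.400e-01 1.154e+01] turn -0.005 psi0 1.781 | [0.5762 0.2272 0.1354] t 27.4 w 0.0557 j [ 0.33  0.03  1.67 -0.    1.44 -1.45]
```

View pics/s13.png

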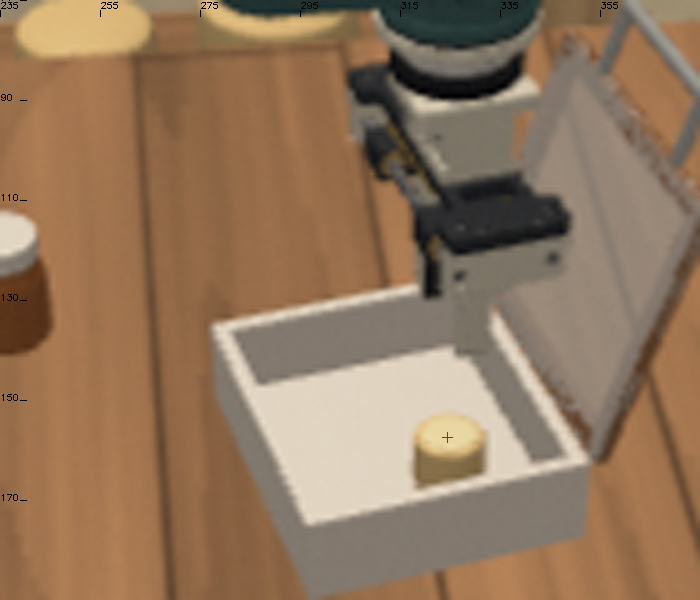

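Call:
drive_tool(increments=[[-0.2,0,0.3,4,0],[-0.2,0,0.3,7.5,0],[-0.2,0,0.3,9.8,0],[-0.2,0,0.3,11,0],[-0.2,0,0.3,11.5,0],[-0.2,0,0.3,11.5,0],[1,0,0.3,11.5,0],[1,0,0.3,11.5,0],[1,0,0.3,11.5,0],[1,0,0.3,11.5,0]])

```text
time_s: 28.45
position: [0.5761, 0.2318, 0.0214]
eef_rot: [-0.106, 0.994, 0.0, 0.001]
wrist_force: [0.4, -1.6, 7.2]
gripper_width: 0.0458
```

```bash
python3 - <<'E'
from h import *
print(state()['wrist_force'])
go(.5037,-.268,.15,1.527)
E
```

```text
[ 0.36463421 -1.55975202  7.22860072]
shift cm [ 17.58 -47.33 -12.9 ] turn 0.256 psi0 1.783 | [0.5761 0.2318 0.0214] t 28.45 w 0.0458 j [ 0.34  0.12  1.77 -0.    1.25 -1.44]
```

Call:
drive_tool(increments=[[1,0,0,-1.5,0],[1,0,0,-4,0],[1,0,0,-8,0],[1,0,0,-10,0],[1,1.5,-4,-10.5,0],[1,17.6,-47.3,-10.5,0.256],[1,17.6,-47.3,-10.5,0.256],[1,17.6,-47.3,-10.5,0.256],[1,17.6,-47.3,-10.5,0.256],[1,17.6,-47.3,-10.5,0.256],[1,17.6,-47.3,-10.5,0.256],[1,17.6,-47.3,-10.5,0.256],[1,17.6,-47.3,-10.5,0.256],[1,17.6,-47.3,-10.5,0.256],[1,17.6,-47.3,-10.5,0.256],[1,17.6,-47.3,-10.5,0.256],[1,17.6,-47.3,-10.5,0.256],[1,17.6,-47.3,-10.5,0.256],[1,17.6,-47.3,-10.5,0.256]])

```text
time_s: 30.35
position: [0.5034, -0.2666, 0.1252]
eef_rot: [0.021, 1.0, -0.0, 0.0]
wrist_force: [-0.3, 0.4, -0.4]
gripper_width: 0.0456
```

```bash
python3 - <<'E'
from h import *
go(.5037,-.268,.031,1.527)
E
```

```text
shift cm [-0.04 -0.14  9.42] turn 0.002 psi0 1.529 | [ 0.5034 -0.2666  0.1252] t 30.35 w 0.0456 j [-0.53 -0.07  1.79  0.    1.43 -2.06]
```

Call:
drive_tool(increments=[[1,0,-0.1,4,0],[1,0,-0.1,7,0],[1,0,-0.1,8.7,0],[1,0,-0.1,9.3,0],[1,0,-0.1,9.55,0],[1,0,-0.1,9.6,0],[1,0,-0.1,9.6,0],[-0.25,0,-0.1,9.6,0],[-0.25,0,-0.1,9.6,0],[-0.25,0,-0.1,9.6,0],[-0.25,0,-0.1,6.5,0],[-0.25,0,-0.1,2,0],[-0.25,0,-0.1,-3,0]])

```text
time_s: 31.65
position: [0.5023, -0.2685, 0.1555]
eef_rot: [0.022, 1.0, 0.0, -0.001]
wrist_force: [0.3, -0.7, -0.6]
gripper_width: 0.0581
```

Call:
drive_tool(increments=[[-0.25,0,47,-8,0],[-0.25,0,47,-8,0],[-0.25,0,47,-8,0],[-0.25,0,47,-8,0],[-0.25,0,47,-8,0],[-0.25,0,47,-8,0],[-0.25,0,47,-8,0],[-0.25,0,47,-8,0],[-0.25,0,47,-8,0],[-0.25,0,47,-8,0],[-0.25,0,47,-8,0]])

```text
time_s: 32.75
position: [0.5234, 0.2037, 0.2353]
eef_rot: [0.02, 1.0, 0.0, 0.0]
wrist_force: [-0.7, -0.4, -0.0]
gripper_width: 0.0581
```

```bash
python3 - <<'E'
from h import *
go(.5037,-.268,.031,1.527)
crop("side",265,180,405,320,4,"s14");crop("top",290,140,450,260,5,"t14")
E
```

```text
shift cm [  0.06 -47.22  20.41] turn 0.003 psi0 1.53 | [0.5234 0.2037 0.2353] t 32.75 w 0.0581 j [ 0.33 -0.14  1.66  0.    1.61 -1.2 ]
```

View pics/s14.png

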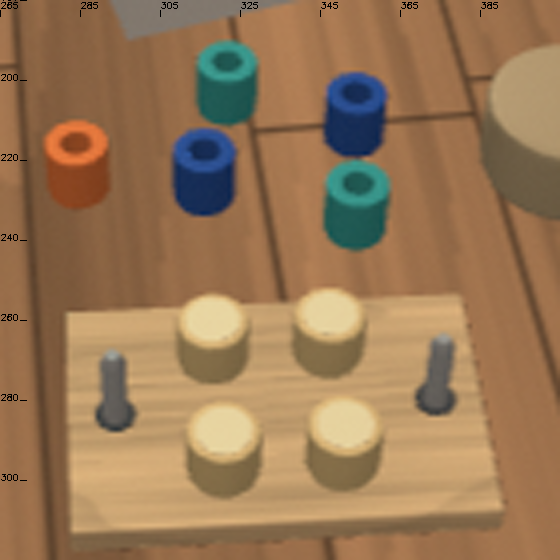

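View pics/t14.png

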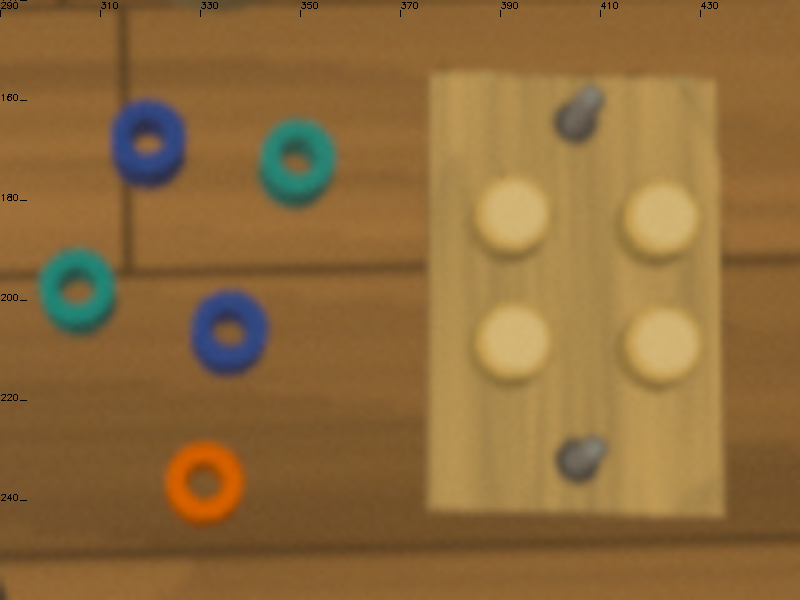

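All four cheeses stand on the board: top-crop centres (512,214), (661,218), (513,342), (661,344). I'll use their known release positions to check the camera bias, then measure the sleeves and posts.

```bash
python3 - <<'E'
from h import *
np.set_printoptions(precision=4,suppress=True)
def t(cx,cy,z,x0,y0,n="top",s=5): return pz(n,((cx+.5)/s-.5+x0,(cy+.5)/s-.5+y0),z)[:2]
K=np.array([(.580,-.1877),(.576,-.2723),(.5073,-.1844),(.503,-.2685)])
a=np.array([t(*p,.058,290,140) for p in((512,214),(661,218),(513,342),(661,344))])
S=lambda p,z:t(*p,z,265,180,"side",4)
b=np.array([S(p,.058) for p in((329,313),(346,425),(213,319),(224,431))])
print("bias top",a-K,"\nside",b-K)
print("sleeve top",t(149,138,.045,290,140),t(230,328,.045,290,140))
print("sleeve side",S((356,93),.045),S((205,148),.045))
print("post top",t(594,95,.08,290,140),t(598,444,.08,290,140),"side",S((443,340),.08),S((112,355),.08))
print("post foot side", S((435,402),.02),S((115,417),.02))
E
```

```text
bias top [[-0.0028  0.0016]
 [-0.0031  0.0016]
 [-0.0036  0.0014]
 [-0.0025  0.0024]] 
side [[-0.0001  0.0022]
 [ 0.0002  0.001 ]
 [-0.      0.0023]
 [ 0.0007  0.0012]]
sleeve top [0.6299 0.0184] [ 0.5178 -0.0249]
sleeve side [0.6331 0.0202] [ 0.5209 -0.0214]
post top [ 0.6398 -0.2325] [ 0.4421 -0.2234] side [ 0.641  -0.2319] [ 0.4417 -0.2205]
post foot side [ 0.6409 -0.2331] [ 0.4416 -0.2218]
```

```bash
python3 - <<'E'
from h import *
go(.5208,-.025,.12,1.527)
E
```

```text
shift cm [ -0.71 -22.58  11.48] turn 0.001 psi0 1.528 | [0.5234 0.201  0.2347] t 32.85 w 0.0581 j [ 0.32 -0.14  1.67 -0.    1.61 -1.21]
```

Call:
drive_tool(increments=[[-0.25,-0.7,-22.6,8,0],[-0.25,-0.7,-22.6,8,0],[-0.25,-0.7,-22.6,8,0],[-0.25,-0.7,-22.6,8,0],[-0.25,-0.7,-22.6,8,0],[-0.25,-0.7,-22.6,8,0],[-0.25,-0.7,-22.6,12,0],[-0.25,-0.7,-22.6,15,0],[-0.25,-0.7,-22.6,15,0],[-0.25,-0.7,-22.6,15,0]])

```text
time_s: 33.85
position: [0.5206, -0.0256, 0.0858]
eef_rot: [0.022, 1.0, -0.0, -0.0]
wrist_force: [0.6, 0.4, 1.0]
gripper_width: 0.0582
```

```bash
python3 - <<'E'
from h import *
go(.5208,-.025,.012,1.527)
crop("side",265,140,405,280,4,"s15",[[.5208,-.025,.045]])
E
```

```text
shift cm [-0.02  0.06  7.38] turn -0.0 psi0 1.527 | [ 0.5206 -0.0256  0.0858] t 33.85 w 0.0582 j [-0.1  -0.15  1.93 -0.    1.37 -1.62]
```

View pics/s15.png

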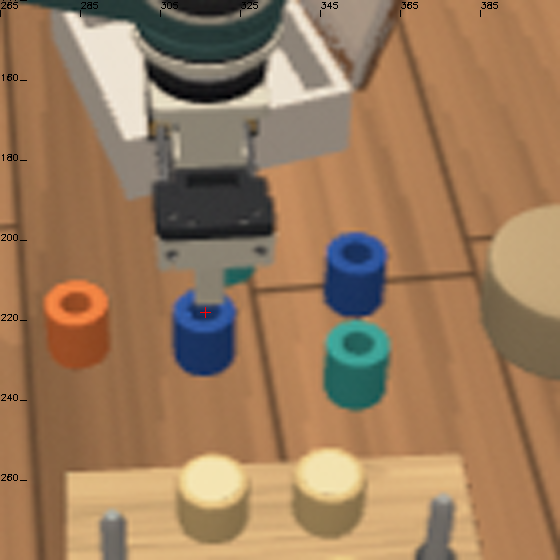

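Call:
drive_tool(increments=[[-0.25,0,0.05,3,0],[-0.25,0,0.05,5.5,0],[-0.25,0,0.05,7,0],[-0.25,0,0.05,7.4,0],[-0.25,0,0.05,7.4,0],[1,0,0.05,7.4,0],[1,0,0.05,7.4,0],[1,0,0.05,7.4,0],[1,0,0.05,7.4,0]], newtons=15)

```text
time_s: 34.8
position: [0.5212, -0.0249, 0.0121]
eef_rot: [0.022, 1.0, -0.0, 0.001]
wrist_force: [-0.7, 0.4, 7.2]
gripper_width: 0.0436
```

Call:
drive_tool(increments=[[1,0,0,-1.5,0],[1,0,0,-5,0],[1,0,0,-9,0],[1,0,0,-11,0],[1,0,0,-11,0]])

```text
time_s: 35.3
position: [0.522, -0.025, 0.1254]
eef_rot: [0.022, 1.0, -0.0, 0.003]
wrist_force: [0.1, 0.0, -0.5]
gripper_width: 0.0436
```

```bash
python3 - <<'E'
from h import *
go(.442,-.2235,.12,1.527)
E
```

```text
shift cm [  7.12 -20.18   0.51] turn 0.0 psi0 1.527 | [ 0.522  -0.025   0.1254] t 35.3 w 0.0436 j [-0.1  -0.18  1.89 -0.    1.43 -1.62]
```

Call:
drive_tool(increments=[[1,7.1,-20.2,0,0],[1,7.1,-20.2,0,0],[1,7.1,-20.2,0,0],[1,7.1,-20.2,0,0],[1,7.1,-20.2,0,0],[1,7.1,-20.2,0,0],[1,7.1,-20.2,0,0],[1,7.1,-20.2,0,0],[1,7.1,-20.2,0,0]])

```text
time_s: 36.2
position: [0.4413, -0.2225, 0.1208]
eef_rot: [0.021, 1.0, 0.0, -0.0]
wrist_force: [0.6, -0.0, -1.3]
gripper_width: 0.0437
```

```bash
python3 - <<'E'
from h import *
np.set_printoptions(precision=4,suppress=True)
go(.442,-.2235,.096,1.527)
s=state()['position']
c=np.array([s[0],s[1],s[2]-.012]) # sleeve bottom centre
crop("side",255,200,355,310,6,"s16",[c,c+[.022,0,0],c-[.022,0,0],c+[0,0,.045],[.442,-.2235,.08]])
crop("top",370,180,460,260,6,"t16")
E
```

```text
shift cm [-0.07 -0.1   2.48] turn 0.002 psi0 1.529 | [ 0.4413 -0.2225  0.1208] t 36.2 w 0.0437 j [-0.52 -0.24  1.94  0.    1.44 -2.05]
```

View pics/s16.png

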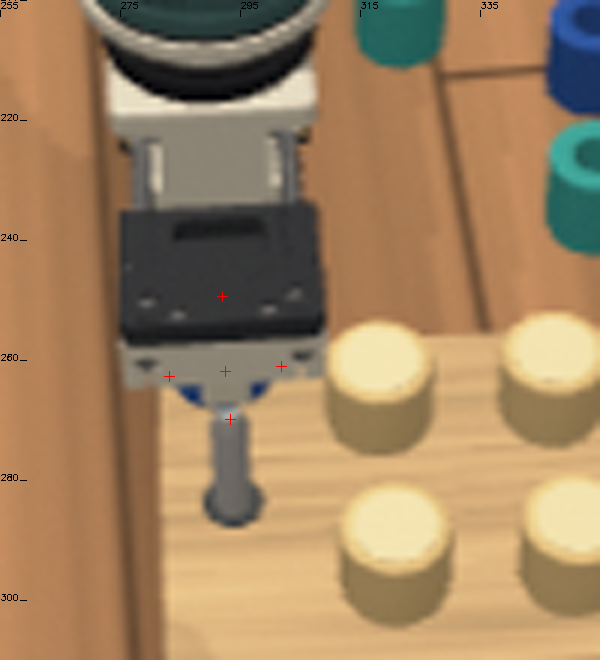

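View pics/t16.png

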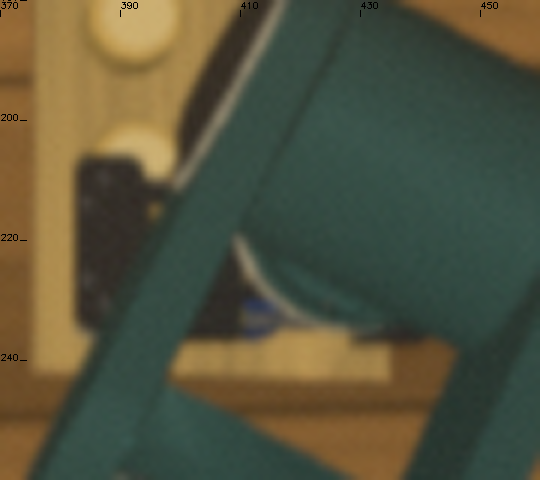

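Call:
drive_tool(increments=[[1,-0.1,-0.1,1.5,0],[1,-0.1,-0.1,2.5,0],[1,-0.1,-0.1,3.2,0],[1,-0.1,-0.1,3.8,0],[1,-0.1,-0.1,4.2,0],[1,-0.1,-0.1,4.2,0]])

```text
time_s: 36.9
position: [0.4418, -0.2243, 0.0784]
eef_rot: [0.022, 1.0, 0.0, -0.0]
wrist_force: [1.5, 3.6, -3.7]
gripper_width: 0.0439
```

```bash
python3 - <<'E'
from h import *
print(state()['wrist_force'],state()['torque'])
go(.442,-.2235,.032,1.527)
crop("side",255,200,355,310,6,"s17")
E
```

```text
[ 1.52543835  3.55817052 -3.74608335] [ 0.75993174 -0.39378955 -0.01022478]
shift cm [-0.02  0.08  4.64] turn -0.0 psi0 1.527 | [ 0.4418 -0.2243  0.0784] t 36.9 w 0.0439 j [-0.52 -0.21  1.99  0.    1.37 -2.05]
```

View pics/s17.png

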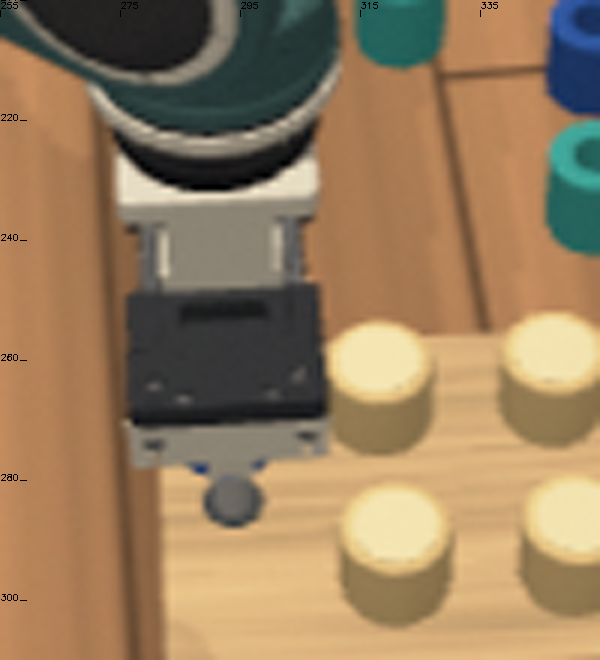

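Call:
drive_tool(increments=[[1,0,0.1,0.3,0],[1,0,0.1,1,0],[1,0,0.1,1.7,0],[1,0,0.1,2.4,0],[1,0,0.1,2.4,0]])

```text
time_s: 37.45
position: [0.4413, -0.2234, 0.0536]
eef_rot: [0.022, 1.0, 0.0, -0.001]
wrist_force: [-0.4, 0.0, -0.3]
gripper_width: 0.0434
```

```bash
python3 - <<'E'
from h import *
print(state()['wrist_force'],state()['torque'])
go(.442,-.2235,.032,1.527)
E
```

```text
[-0.35267364  0.02132779 -0.34259482] [0.02677276 0.00477809 0.05477466]
shift cm [-0.07 -0.01  2.16] turn -0.0 psi0 1.527 | [ 0.4413 -0.2234  0.0536] t 37.45 w 0.0434 j [-0.52 -0.19  2.01 -0.    1.32 -2.05]
```

Call:
drive_tool(increments=[[1,0,0,0.7,0],[1,0,0,1.4,0],[1,0,0,1.9,0],[1,0,0,2.15,0],[1,0,0,2.25,0],[1,0,0,2.25,0]])

```text
time_s: 38.05
position: [0.4419, -0.2236, 0.0325]
eef_rot: [0.022, 1.0, -0.0, -0.0]
wrist_force: [-0.4, -0.9, -1.5]
gripper_width: 0.0439
```

Call:
drive_tool(increments=[[1,0,0,0.06,0],[1,0,0,0.12,0],[1,0,0,0.12,0]])

```text
time_s: 38.35
position: [0.442, -0.2237, 0.0321]
eef_rot: [0.022, 1.0, -0.0, 0.0]
wrist_force: [-3.5, 2.0, 7.3]
gripper_width: 0.0436
```

Call:
drive_tool(increments=[[-0.25,0,0,-0.03,0],[-0.25,0,0,-0.03,0],[-0.25,0,0,-0.03,0],[-0.25,0,0,-3,0],[-0.25,0,0,-7,0],[-0.25,0,0,-11,0],[-0.25,-18,24.9,-11,0],[-0.25,-18,24.9,-11,0],[-0.25,-18,24.9,-11,0],[-0.25,-18,24.9,-11,0],[-0.25,-18,24.9,-11,0],[-0.25,-18,24.9,-11,0],[-0.25,-18,24.9,-11,0],[-0.25,-18,24.9,-11,0],[-0.25,-18,24.9,-11,0],[-0.25,-18,24.9,-11,0]])

```text
time_s: 39.95
position: [0.632, 0.0161, 0.1414]
eef_rot: [0.023, 1.0, -0.0, 0.0]
wrist_force: [-1.4, 0.1, 0.3]
gripper_width: 0.058
```

```bash
python3 - <<'E'
from h import *
go(.633,.0176,.012,1.527)
crop("side",265,140,405,310,3.5,"s18",[[.633,.0176,.045]])
E
```

```text
shift cm [-0.09  0.15 12.94] turn -0.001 psi0 1.526 | [0.632  0.0161 0.1414] t 39.95 w 0.058 j [-0.01  0.05  1.63 -0.    1.45 -1.54]
```

View pics/s18.png

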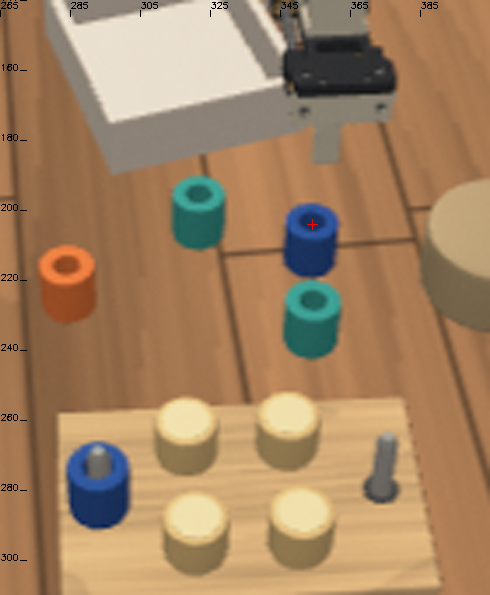

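The near sleeve sits down on its post at (98,485) in the crop. Next is the far sleeve.

Call:
drive_tool(increments=[[-0.25,-0.1,0.1,4,0],[-0.25,-0.1,0.1,8,0],[-0.25,-0.1,0.1,11,0],[-0.25,-0.1,0.1,12.5,0],[-0.25,-0.1,0.1,12.95,0],[-0.25,-0.1,0.1,12.95,0],[1,-0.1,0.1,12.95,0],[1,-0.1,0.1,12.95,0],[1,-0.1,0.1,12.95,0],[1,-0.1,0.1,12.95,0]])

```text
time_s: 41.0
position: [0.6344, 0.0182, 0.0132]
eef_rot: [0.022, 1.0, -0.0, 0.001]
wrist_force: [-0.7, -0.6, 6.9]
gripper_width: 0.0445
```

Call:
drive_tool(increments=[[1,0,0,-1.5,0],[1,0,0,-5,0],[1,0,0,-9,0],[1,0,0,-11,0],[1,0,0,-11,0]])

```text
time_s: 41.5
position: [0.635, 0.0183, 0.1267]
eef_rot: [0.022, 1.0, 0.0, 0.003]
wrist_force: [0.3, -0.6, -0.6]
gripper_width: 0.0444
```

```bash
python3 - <<'E'
from h import *
go(.6413,-.234,.12,1.527)
E
```

```text
shift cm [ -1.72 -25.18   0.68] turn 0.0 psi0 1.527 | [0.635  0.0183 0.1267] t 41.5 w 0.0444 j [-0.01  0.07  1.65  0.    1.42 -1.54]
```

Call:
drive_tool(increments=[[1,-1.7,-25.2,0,0],[1,-1.7,-25.2,0,0],[1,-1.7,-25.2,0,0],[1,-1.7,-25.2,0,0],[1,-1.7,-25.2,0,0],[1,-1.7,-25.2,0,0],[1,-1.7,-25.2,0,0],[1,-1.7,-25.2,0,0],[1,-1.7,-25.2,0,0],[1,-1.7,-25.2,0,0]])

```text
time_s: 42.5
position: [0.6397, -0.2331, 0.1219]
eef_rot: [0.021, 1.0, -0.0, 0.0]
wrist_force: [-0.1, -0.5, -0.5]
gripper_width: 0.0446
```

```bash
python3 - <<'E'
from h import *
go(.6413,-.234,.08,1.527)
s=state()['position']
c=np.array([s[0],s[1],s[2]-.013])
crop("side",325,200,425,310,6,"s19",[c,c+[0,0,.045],[.6413,-.234,.08]])
E
```

```text
shift cm [-0.16 -0.08  4.19] turn 0.001 psi0 1.528 | [ 0.6397 -0.2331  0.1219] t 42.5 w 0.0446 j [-0.39  0.17  1.54  0.    1.43 -1.92]
```

View pics/s19.png

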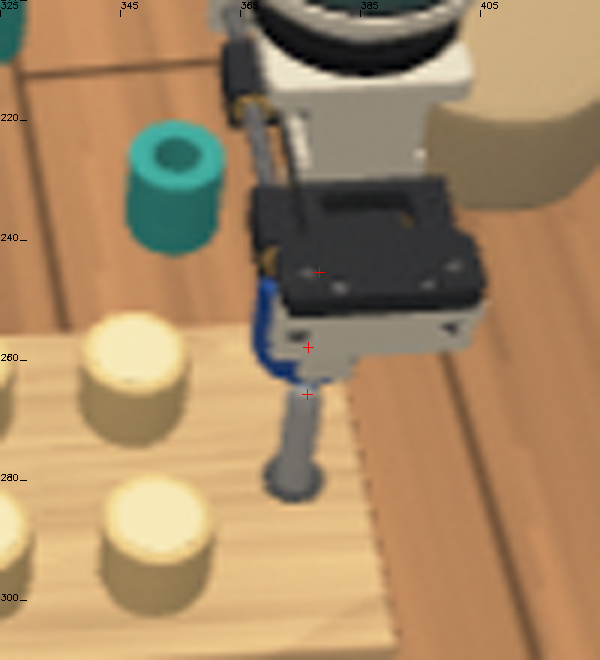

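Call:
drive_tool(increments=[[1,-0.15,-0.07,1.5,0],[1,-0.15,-0.07,2.5,0],[1,-0.15,-0.07,3.2,0],[1,-0.15,-0.07,3.8,0],[1,-0.15,-0.07,4.2,0],[1,-0.15,-0.07,4.2,0]])

```text
time_s: 43.15
position: [0.6412, -0.2343, 0.0789]
eef_rot: [0.022, 1.0, 0.001, -0.0]
wrist_force: [2.7, 4.4, -3.6]
gripper_width: 0.0445
```

```bash
python3 - <<'E'
from h import *
print(state()['wrist_force'],state()['torque'])
go(.6413,-.234,.033,1.527)
E
```

```text
[ 2.71294239  4.42620215 -3.63091263] [ 0.96568728 -0.67021186 -0.00355419]
shift cm [-0.01  0.03  4.59] turn 0.0 psi0 1.527 | [ 0.6412 -0.2343  0.0789] t 43.15 w 0.0445 j [-0.39  0.2   1.58  0.    1.36 -1.92]
```

Call:
drive_tool(increments=[[1,0,0.05,0.3,0],[1,0,0.05,1,0],[1,0,0.05,1.7,0],[1,0,0.05,2.4,0],[1,0,0.05,2.4,0]])

```text
time_s: 43.65
position: [0.6409, -0.234, 0.0542]
eef_rot: [0.022, 1.0, 0.001, -0.0]
wrist_force: [4.9, 4.8, -4.3]
gripper_width: 0.0441
```

```bash
python3 - <<'E'
from h import *
print(state()['wrist_force'],state()['torque'])
go(.6413,-.234,.033,1.527)
crop("side",325,200,425,310,6,"s20")
E
```

```text
[ 4.87386912  4.77377122 -4.26873777] [ 0.88200444 -0.73262044  0.03429669]
shift cm [-0.04 -0.    2.12] turn 0.0 psi0 1.527 | [ 0.6409 -0.234   0.0542] t 43.65 w 0.0441 j [-0.39  0.22  1.6   0.    1.33 -1.92]
```

View pics/s20.png

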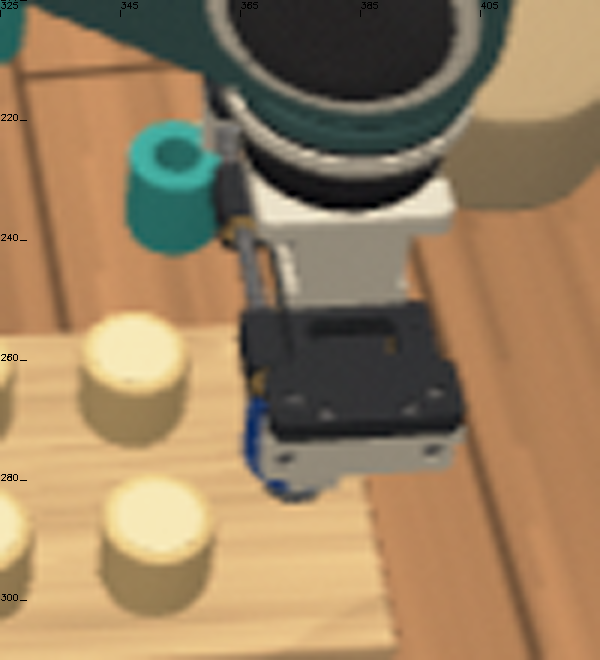

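Call:
drive_tool(increments=[[1,-0.06,0.07,0.3,0],[1,-0.06,0.07,0.9,0],[1,-0.06,0.07,1.5,0],[1,-0.06,0.07,1.9,0],[1,-0.06,0.07,2.1,0],[1,-0.06,0.07,2.2,0],[1,-0.06,0.07,2.2,0]])

```text
time_s: 44.4
position: [0.6417, -0.2339, 0.0337]
eef_rot: [0.022, 1.0, -0.0, -0.0]
wrist_force: [0.1, 0.2, 0.2]
gripper_width: 0.0441
```

Call:
drive_tool(increments=[[1,0,0,0.06,0],[1,0,0,0.13,0],[1,0,0,0.13,0]])

```text
time_s: 44.7
position: [0.6418, -0.2339, 0.0333]
eef_rot: [0.022, 1.0, -0.0, 0.0]
wrist_force: [-2.6, 0.5, 6.3]
gripper_width: 0.0442
```

Call:
drive_tool(increments=[[-0.25,0,0,-0.03,0],[-0.25,0,0,-0.03,0],[-0.25,0,0,-0.03,0],[-0.25,0,0,-3,0],[-0.25,0,0,-7,0],[-0.25,0,0,-12,0],[-0.25,0,0,-17,0],[-0.25,7,36,-33,0],[-0.25,7,36,-33,0],[-0.25,7,36,-33,0],[-0.25,7,36,-33,0],[-0.25,7,36,-33,0],[-0.25,7,36,-33,0],[-0.25,7,36,-33,0],[-0.25,7,36,-33,0],[-0.25,7,36,-33,0],[-0.25,7,36,-33,0],[-0.25,7,36,-33,0]])

```text
time_s: 46.5
position: [0.5876, 0.1281, 0.3616]
eef_rot: [0.022, 1.0, -0.0, -0.0]
wrist_force: [-0.7, 0.9, -0.2]
gripper_width: 0.0581
```

```bash
python3 - <<'E'
from h import *
go(.71,.298,.34,.215)
crop("side",265,180,405,320,4,"s21");crop("side",260,50,420,170,5,"s21b");crop("top",290,140,450,260,5,"t21")
E
```

```text
shift cm [-11.48  17.51   2.14] turn 1.311 psi0 1.526 | [0.5876 0.1281 0.3616] t 46.5 w 0.0581 j [ 0.17 -0.05  1.38 -0.    1.81 -1.35]
```

View pics/s21.png

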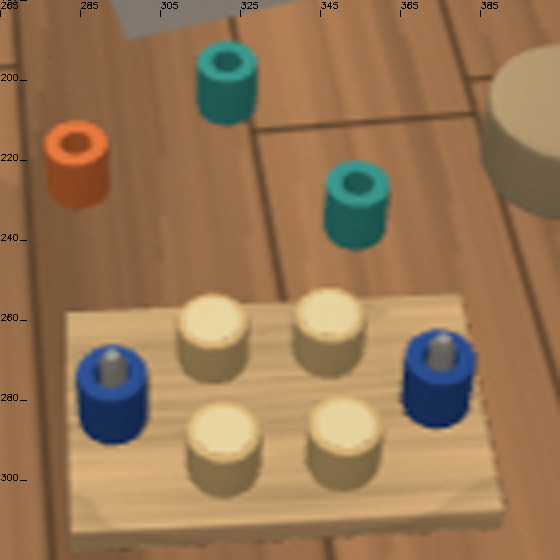

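View pics/s21b.png

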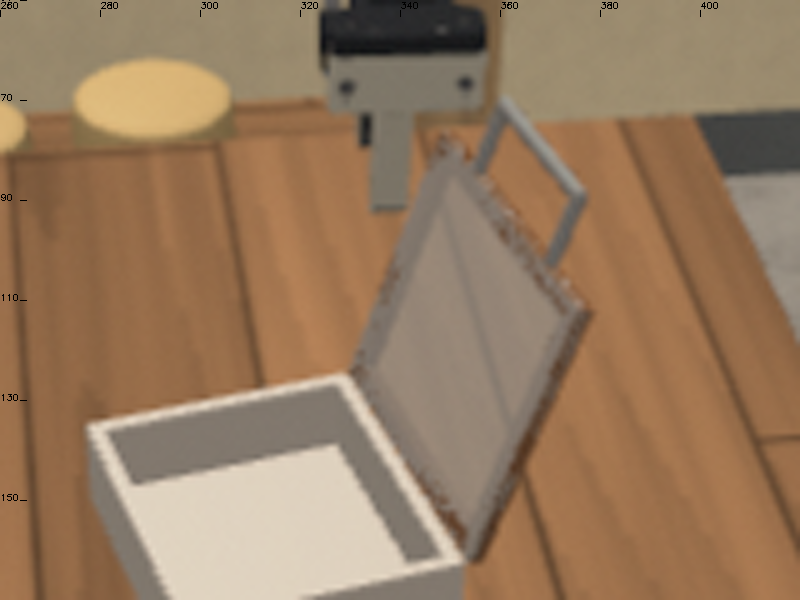

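View pics/t21.png

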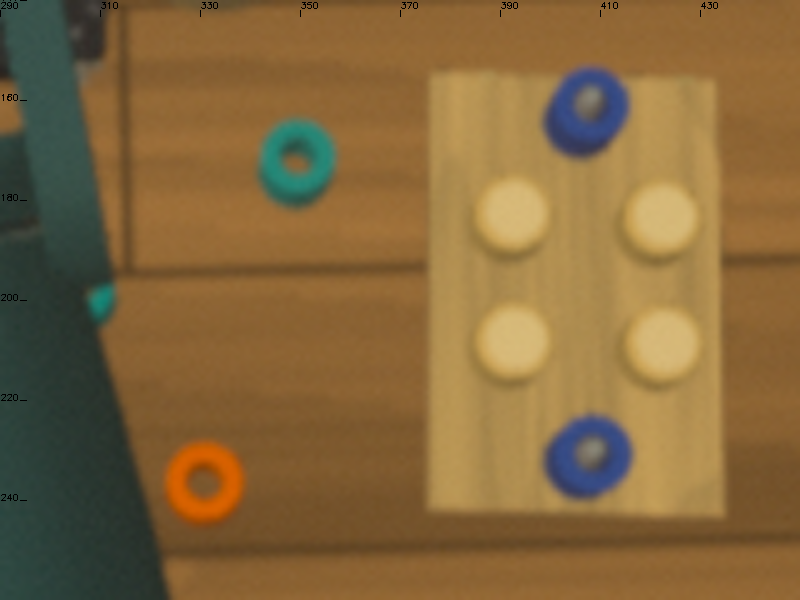

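```bash
cat > arc.py <<'E'
from h import *
from scipy.optimize import least_squares
u=np.array([np.cos(.215),np.sin(.215)])
Q=np.array([(.4137,.2332,.0482),(.4549,.2422,.1753),(.52,.2566,.2373),(.6197,.278,.2695),(.7012,.2959,.2586)])
o=Q[0,:2]
s=(Q[:,:2]-o)@u; z=Q[:,2]
r=least_squares(lambda p: np.hypot(s-p[0],z-p[1])-.2251,[.225,.045])
h=r.x
def tcp(th):
    a=th+np.arctan2(.006,.225); b=o+u*(h[0]-.2251*np.cos(a)); return np.array([b[0],b[1],h[1]+.2251*np.sin(a)])
E
python3 - <<'E'
from arc import *
np.set_printoptions(precision=4,suppress=True)
print(h,r.fun, "th",np.pi-np.arctan2(z-h[1],s-h[0])-np.arctan2(.006,.225))
for th in(1.86,1.9):
    p=tcp(th)+[0,0,.019]; print(th,tcp(th),(proj("side",p)-[260,50])*5)
go(*(tcp(1.9)+[0,0,.08]),.215)
E
```

```text
[0.2252 0.0446] [ 0.0001 -0.0002  0.      0.0003 -0.0002] th [-0.0105  0.5937  1.0012  1.4805  1.8564]
1.86 [0.702  0.2962 0.2585] [[525.6574 141.6168]]
1.9 [0.7103 0.298  0.2556] [[538.695  143.7409]]
shift cm [-11.48  17.56   2.6 ] turn 1.31 psi0 1.525 | [0.5877 0.1278 0.3618] t 46.65 w 0.0587 j [ 0.17 -0.05  1.38 -0.    1.81 -1.35]
```

Call:
drive_tool(increments=[[0.3,-11.5,17.6,1,1.31],[0.3,-11.5,17.6,1,1.31],[0.3,-11.5,17.6,1,1.31],[0.3,-11.5,17.6,1,1.31],[0.3,-11.5,17.6,1,1.31],[0.3,-11.5,17.6,1,1.31],[0.3,-11.5,17.6,1,1.31],[0.3,-11.5,17.6,1,1.31],[0.3,-11.5,17.6,1,1.31],[0.3,-11.5,17.6,1,1.31],[0.3,-11.5,17.6,1,1.31],[0.3,-11.5,17.6,1,1.31]])

```text
time_s: 47.85
position: [0.7103, 0.2992, 0.3523]
eef_rot: [0.626, 0.78, -0.0, -0.0]
wrist_force: [-0.1, -0.1, -0.3]
gripper_width: 0.0324
```

```bash
python3 - <<'E'
from arc import *
go(*tcp(1.9),.215)
crop("side",260,20,420,140,5,"s22")
E
```

```text
shift cm [-0.12 -0.02  9.67] turn 0.004 psi0 0.219 | [0.7103 0.2992 0.3523] t 47.85 w 0.0324 j [ 0.37  0.33  0.97 -0.    1.83  0.15]
```

View pics/s22.png

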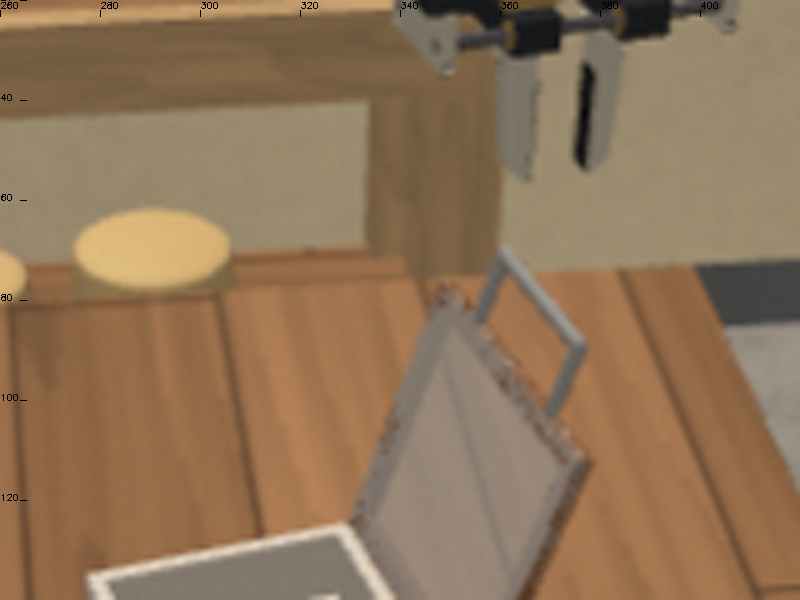

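Both fingers straddle the bar's line, so I'll go down and grip.

Call:
drive_tool(increments=[[0.3,-0.1,0,4,0],[0.3,-0.1,0,7,0],[0.3,-0.1,0,9,0],[0.3,-0.1,0,9.7,0],[0.3,-0.1,0,9.7,0],[1,-0.1,0,9.7,0],[1,-0.1,0,9.7,0],[1,-0.1,0,9.7,0],[1,-0.1,0,9.7,0]], newtons=8)

```text
time_s: 48.8
position: [0.71, 0.2986, 0.2564]
eef_rot: [0.626, 0.78, -0.0, -0.0]
wrist_force: [-4.2, -1.3, 2.8]
gripper_width: 0.0095
```

```bash
python3 - <<'E'
from arc import *
print(state()['wrist_force'])
go(*tcp(1.9),.215)
p0=tcp(1.9)
for th in np.arange(1.9,-.01,-.08):
    d=tcp(th)-p0; print(round(th,2),np.round([100*d[:2]@u,-100*d[2]],2))
E
```

```text
[-4.20520989 -1.30179493  2.75343737]
shift cm [-0.07  0.01  0.08] turn 0.002 psi0 0.217 | [0.71   0.2986 0.2564] t 48.8 w 0.0095 j [0.37 0.32 1.14 0.   1.68 0.15]
1.9 [ 0. -0.]
1.82 [-1.71 -0.56]
1.74 [-3.46 -0.98]
1.66 [-5.24 -1.26]
1.58 [-7.04 -1.4 ]
1.5 [-8.84 -1.39]
1.42 [-10.63  -1.24]
1.34 [-12.41  -0.94]
1.26 [-14.15  -0.51]
1.18 [-15.86   0.07]
1.1 [-17.51   0.77]
1.02 [-19.11   1.61]
0.94 [-20.63   2.57]
0.86 [-22.07   3.66]
0.78 [-23.42   4.85]
0.7 [-24.67   6.14]
0.62 [-25.81   7.54]
0.54 [-26.83   9.02]
0.46 [-27.74  10.57]
0.38 [-28.52  12.2 ]
0.3 [-29.16  13.88]
0.22 [-29.67  15.6 ]
0.14 [-30.04  17.37]
0.06 [-30.27  19.15]
```

Call:
drive_tool(increments=[[1,0,-0.9,-0.25,0],[1,0,-1.75,-0.52,0],[1,0,-2.6,-0.75,0],[1,0,-3.5,-0.95,0],[1,0,-4.35,-1.1,0],[1,0,-5.24,-1.23,0],[1,0,-6.14,-1.32,0],[1,0,-7.04,-1.38,0],[1,0,-7.94,-1.4,0],[1,0,-8.84,-1.37,0],[1,0,-9.74,-1.3,0],[1,0,-10.63,-1.22,0],[1,0,-11.52,-1.08,0],[1,0,-12.41,-0.92,0],[1,0,-13.28,-0.72,0],[1,0,-14.15,-0.49,0],[1,0,-15,-0.22,0],[1,0,-15.86,0.09,0],[1,0,-16.7,0.42,0],[1,0,-17.5,0.79,0]])

```text
time_s: 50.8
position: [0.5387, 0.2609, 0.2472]
eef_rot: [0.626, 0.78, -0.0, -0.0]
wrist_force: [-0.4, 0.8, -0.6]
gripper_width: 0.0094
```

```bash
python3 - <<'E'
from arc import *
print(state()['wrist_force'])
go(*tcp(1.1),.215)
p0=tcp(1.1)
for th in np.arange(1.1,-.01,-.08):
    d=tcp(th)-p0; print(round(th,2),np.round([100*d[:2]@u,-100*d[2]],2))
E
```

```text
[-0.38026375  0.81166738 -0.57082456]
shift cm [-0.04  0.04 -0.06] turn 0.002 psi0 0.217 | [0.5387 0.2609 0.2472] t 50.8 w 0.0094 j [ 0.41 -0.06  1.57 -0.    1.63  0.19]
1.1 [ 0. -0.]
1.02 [-1.59  0.84]
0.94 [-3.11  1.8 ]
0.86 [-4.55  2.88]
0.78 [-5.9   4.07]
0.7 [-7.15  5.37]
0.62 [-8.29  6.76]
0.54 [-9.32  8.24]
0.46 [-10.22   9.8 ]
0.38 [-11.    11.42]
0.3 [-11.65  13.1 ]
0.22 [-12.16  14.83]
0.14 [-12.53  16.59]
0.06 [-12.75  18.38]
```

Call:
drive_tool(increments=[[1,0,-0.8,0.4,0],[1,0,-1.6,0.84,0],[1,0,-2.35,1.3,0],[1,0,-3.1,1.8,0],[1,0,-3.85,2.33,0],[1,0,-4.55,2.88,0],[1,0,-5.23,3.46,0],[1,0,-5.9,4.07,0],[1,0,-6.54,4.71,0],[1,0,-7.15,5.37,0],[1,0,-7.73,6.05,0],[1,0,-8.29,6.76,0],[1,0,-8.82,7.49,0],[1,0,-9.32,8.24,0],[1,0,-9.78,9.01,0],[1,0,-10.22,9.8,0],[1,0,-10.62,10.6,0],[1,0,-11,11.42,0],[1,0,-11.34,12.25,0],[1,0,-11.65,13.1,0]])

```text
time_s: 52.8
position: [0.4254, 0.2359, 0.1158]
eef_rot: [0.626, 0.78, -0.0, 0.0]
wrist_force: [-0.7, 0.8, 0.1]
gripper_width: 0.0097
```

```bash
python3 - <<'E'
from arc import *
print(state()['wrist_force'])
go(*tcp(0.3),.215)
p0=tcp(.3)
for th in (.24,.18,.12,.08,.04,0.02,0):
    d=tcp(th)-p0; print(round(th,2),np.round([100*d[:2]@u,-100*d[2]],2))
E
```

```text
[-0.69777602  0.76955375  0.0575732 ]
shift cm [-0.01 -0.   -0.1 ] turn 0.002 psi0 0.217 | [0.4254 0.2359 0.1158] t 52.8 w 0.0097 j [ 0.45 -0.26  1.96 -0.    1.44  0.24]
0.24 [-0.39  1.29]
0.18 [-0.71  2.6 ]
0.12 [-0.95  3.93]
0.08 [-1.06  4.83]
0.04 [-1.14  5.72]
0.02 [-1.17  6.17]
0 [-1.18  6.62]
```

Call:
drive_tool(increments=[[1,0,-0.39,1.2,0],[1,0,-0.71,2.5,0],[1,0,-0.95,3.8,0],[1,0,-1.06,4.7,0],[1,0,-1.14,5.5,0],[1,0,-1.17,6.1,0],[1,0,-1.18,6.5,0],[1,0,-1.18,6.5,0]])

```text
time_s: 53.6
position: [0.4138, 0.2332, 0.051]
eef_rot: [0.626, 0.78, -0.001, -0.0]
wrist_force: [-5.7, 0.2, -0.3]
gripper_width: 0.0094
```

Call:
drive_tool(increments=[[0.3,0,0,0,0],[0.3,0,0,0,0],[0.3,0,0,0,0],[0.3,0,0,0,0]])

```text
time_s: 54.0
position: [0.4144, 0.2335, 0.0519]
eef_rot: [0.626, 0.78, 0.0, 0.0]
wrist_force: [0.9, 0.1, 0.1]
gripper_width: 0.0315
```

Call:
drive_tool(increments=[[0.3,0,0,-1,0],[0.3,0,0,-3,0],[0.3,0,0,-6,0],[0.3,0,0,-10,0],[0.3,0,0,-15,0],[0.3,0,0,-20,0],[0.3,8,-5,-25,0],[0.3,20,-8,-25,0],[0.3,20,-8,-25,0],[0.3,20,-8,-25,0],[0.3,20,-8,-25,0],[0.3,20,-8,-25,0],[0.3,20,-8,-25,0]])

```text
time_s: 55.3
position: [0.2927, 0.4115, 0.302]
eef_rot: [0.626, 0.78, 0.0, 0.0]
wrist_force: [-0.7, 0.3, 0.9]
gripper_width: 0.0327
```

```bash
python3 - <<'E'
from h import *
go(.4,.2,.2,.2)
crop("side",205,100,435,320,2.6,"s23");crop("top",140,80,500,330,2.2,"t23")
crop("side",265,230,405,320,5.5,"s24")
E
```

```text
shift cm [-22.97   5.89  10.2 ] turn 0.018 psi0 0.218 | [0.2927 0.4115 0.302 ] t 55.3 w 0.0327 j [ 0.9  -0.27  1.67 -0.    1.74  0.68]
```

View pics/s23.png

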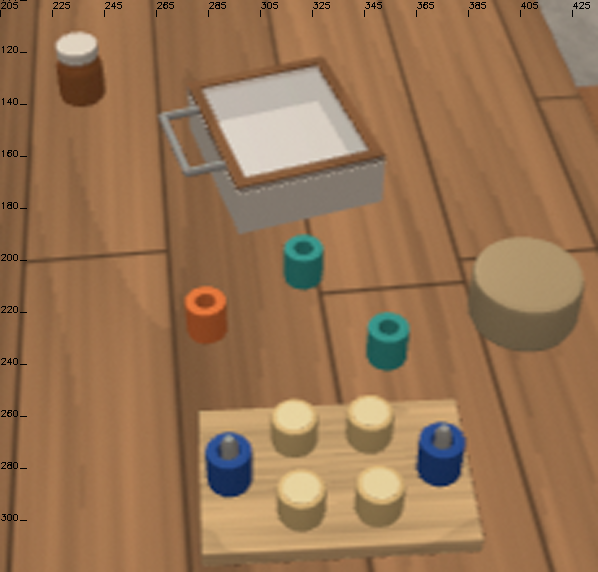

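View pics/t23.png

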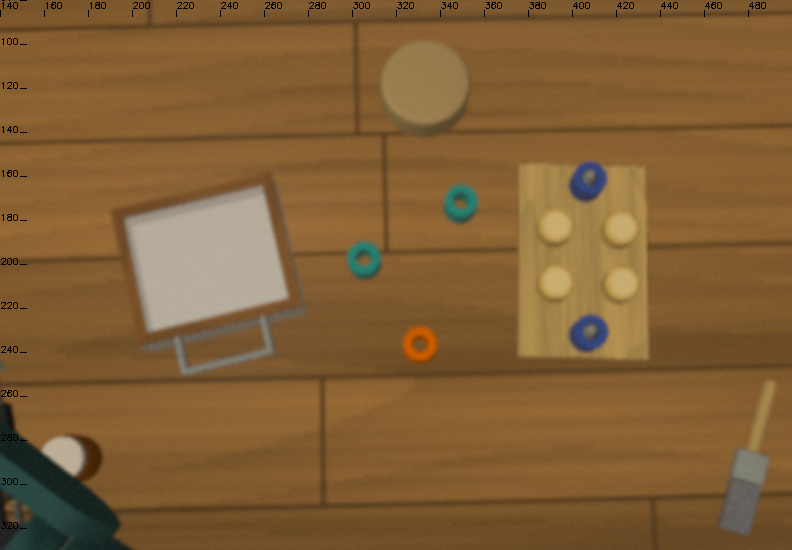

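View pics/s24.png

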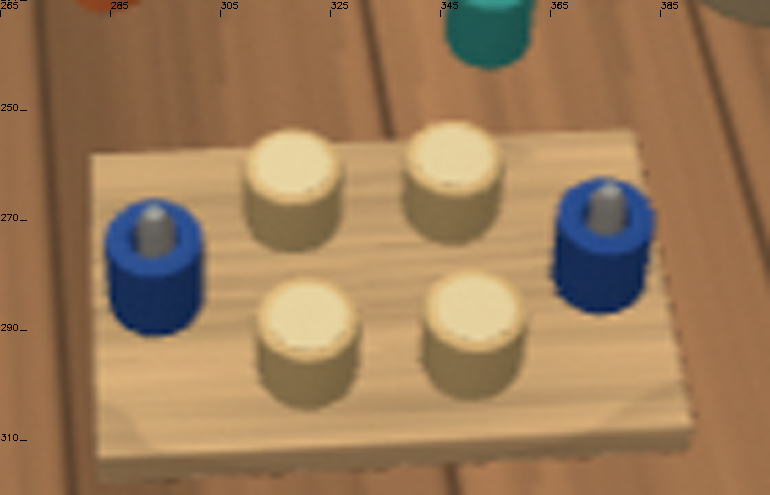

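```bash
python3 - <<'E'
from h import *
im=get_image("side").astype(int)
# blue sleeve bottoms/tops: compare pixel extents to predicted for z=.02 and .065
for c in ((.442,-.2222),(.6415,-.2325)):
    a=np.linspace(0,6.28,60); ring=lambda z:np.c_[c[0]+.022*np.cos(a),c[1]+.022*np.sin(a),0*a+z]
    p=proj("side",np.r_[ring(.02),ring(.065)]); print("pred rows",p[:,1].min(),p[:,1].max(),"cols",p[:,0].min(),p[:,0].max())
    x0,x1=int(p[:,0].min())-8,int(p[:,0].max())+8;y0,y1=int(p[:,1].min())-10,int(p[:,1].max())+10
    r=im[y0:y1,x0:x1]; m=(r[...,2]>r[...,0]+25)&(r[...,2]>r[...,1]+15)
    ys,xs=np.nonzero(m); print("seen",ys.min()+y0,ys.max()+y0,xs.min()+x0,xs.max()+x0)
import numpy as np
s=state();print(s['dq'].round(3),s['wrist_force'])
close_job()
E
```

```text
pred rows 265.6118515812534 291.32893448422345 cols 283.8808661875507 302.434582583217
seen 266 290 284 301
pred rows 261.61433998513627 287.13269161893214 cols 364.729391597878 384.1696066913557
seen 263 286 366 383
[-0.001  0.001  0.001  0.002  0.     0.002] [-0.23682495  0.27940537  0.08955904]
the job is handed in; nothing more can be done
```

The job is finished and handed in after about 55 s of the 210 s allowed. `close_job()` reported no verdict, so what follows is from my own last checks.

I opened the flap by its bar until it leaned on its stop. I then moved all four small cheeses to the middle of the board, slid a blue sleeve over each post and closed the flap again by the bar.

- **Cheeses:** in the last pictures all four stand upright between the posts. They are about 73 to 85 mm apart centre to centre and clear of the sleeves.
- **Sleeves:** their outlines match sleeves resting on the board to within about 1 to 2 pixels. The fingers felt the board when I set each one down.
- **Flap:** the handle bar appears where it was at the start (within about a pixel), and the clear flap lies flat on the empty box.
- **Other things:** I never touched the wheel, jar, brush or the orange and turquoise sleeves. They show no visible shift, though I compared them only by eye. The arm is parked still at 0.30 m height, touching nothing.

The two cameras disagreed by about 3 to 4 mm in x. I corrected for that using the known cheese positions before placing the sleeves. No other check failed.

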